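# Lever up a stone weighing slab and shim its short foot

## Robot

A 6-joint arm with a two-finger parallel gripper is mounted at the origin on a cart in front of the work surface, level with it; the furniture and walls round the work are solid. World frame = base frame: x ahead of the robot, y to its left, z up, the work surface at z = 0. Lengths are in m, angles in rad, forces in N, time in s.
With the tool pointing down it reaches from about 0.3 to 0.75 m from the base axis. Payload 8.5 kg.
Tool frame: the origin (TCP) lies midway between the tips of the shut fingers; the grasp point (between the pads) lies 19 mm behind it (tcp_to_grasp is the distance from the TCP to the grasp point, in m); z points along the fingers, x is the direction in which the jaws open and shut, and the axes are right-handed (so a half turn about z gives the same grasp; the last joint's range is limited). The gripper opens to 85 mm and grips with 20 to 120 N. Pads are 22 mm wide; open, the fingers measure 114 mm over their backs; the gripper's body (76 mm by 85 mm) begins 54 mm behind the grasp point. The pads swing forward as they close: fully open they stand 13 mm farther back than shut.
Start: joints at [1.081, 0.381, 1.297, -0, 1.464, -0.215], TCP at [0.149, 0.529, 0.231] pointing down, gripper open.
Joint ranges: [-3.11, 3.11], [-0.89, 2.33], [0.22, 2.48], [-1.42, 4.56], [0.17, 2.85], [-2.88, 2.88]. Speed limits (rad/s): [2.39, 2.39, 3.14, 3.14, 3.14, 3.14].

## Interface

Orientations are given as a unit quaternion [x, y, z, w].
In Python, from rig import * gives the robot as it stands.
- The arm moves only by the shell command python3 -m creep 'ROWS' [FORCE]. ROWS is JSON, a list of rows, each an object of numbers: "wx", "wy", "wz": the turn, a rotation vector about the tool's x, y, z in units of 5 degrees (1.0 is 5 degrees); "dx", "dy", "dz": the shift along the tool's x, y, z in units of 25 mm (1.0 is 25 mm); "fingers": the gripper command: -1 is fully open, 1 is shut, values between are in proportion. In form: [{"wx": .., "wy": .., "wz": .., "dx": .., "dy": .., "dz": .., "fingers": ..}, ...]. A call has 1 to 12 rows; each row is the pose to reach, as a shift and turn from the pose commanded when the call began, along the tool's axes at that moment; what a row does not reach only later rows make up. A row lasts 1/12 s, in which the tool goes at most 41.7 mm and 7.16 degrees, less where a joint would pass 70% of its speed; a pose out of reach is approached as far as the arm can. A call with a gripper value outside its range is refused whole. The fingers move at their own pace and stop on an object; FORCE is the grip in N (left out, the last holds). Time passes only in rows, so rows that repeat a pose let the fingers close. It gives the time, the measured TCP pose, the force and the opening at its end, in the units of the state.
- state(): the state, without advancing time (a new reading comes with each control period).
- camera(name): name is "scene" or "side" or "wrist"; returns the picture (420x560x3 uint8, blue, green, red); there is no depth.
- camera_model(name): a dict with "vertical_fov" (degrees; the focal length in pixels is half the picture's height over the tangent of half this angle, whatever the lens; pixels are square), "cx", "cy" (the principal point, pixels), "world_from_camera" (4x4, takes a point from camera to world coordinates). Camera axes: x right, y down, z forward; pixel columns grow to the right and rows downward; lengths in m; the calibration is good to about 2 mm. A picture is of the moment at which its call begins: read the wrist's pose just before it. camera_model takes no time and is no camera call; for the wrist camera it gives the pose at the moment of the call.
- sign_off(): hands the job in, once; it reports no verdict.
Trained networks look in the newest picture that a camera, given by its name, has taken for a name from the list of things; names that differ only in an ending like _2 or _b are one class to them, and where a whole thing is asked for, a point or a joint stands for the part that bears it (a point fixed in the world has none). Each returns a list of dicts, best first, with "p" (0 to 1); they miss things now and then, are a little off and sometimes report something else, mostly with a low value. They report only what shows in the picture. A call takes as long as a camera call.
- recognise(camera, query): "rect" ([left, top, right, bottom] as shares, 0 to 1, of the picture: columns of its width, rows of its height, round what is visible of it).
The state is a dict: "time": time; "joint_positions": joint angles; "qd": joint speeds; "joint_torque": joint torques, N m; "tool_pos": TCP position; "tool_rot": TCP orientation; "force": force on the tool from outside, world axes, zero at the start; "wrist_torque": the same for the moment, N m; "finger_gap": opening from 0.0 (shut) to 1.0 (fully open).
Only numpy, scipy, OpenCV 4.12 (cv2) and the standard library are available. Lean on these libraries where they do the work, as an engineer would, in place of code of your own. Each camera call takes 0.05 s, during which the arm holds its last target. There are 200 camera calls.

## Task

The stone weighing slab leans to its right because that foot has lost its boot. Lever that side up with the pry bar held over the ridge of the lifting stand, park the bar's handle under the stand's hook so that it holds the slab up, and slide the slotted shim under the short foot until its slot stops against the foot's stud. Then free the bar, let the slab down gently so that it stands level on the shim, and lay the bar back on the bench clear of slab and stand; do not shove the slab out of its place or disturb the things round about.

Things in the scene. Friction and masses are not known exactly. Their poses are not given: they have to be found in the camera images.
- slab: Pale veined stone slab, 220 (own x) x 240 (own y) x 28 mm, about 4 kg, loose on 3 feet. Origin on the bench plane under its middle when level; z up, x away from the robot, -y the low right side. Underside at own z 40, top 68 mm. Sound feet 36 mm across at own (+-85, +85) mm; short foot at (-40, -95). At the start tilted 0.043 rad, right side down. Lifts turning on the sound feet.
- foot (a point): Middle of the lower face of the short foot's flange, a steel disc 36 mm across, 6 mm thick, 25 mm in from the slab's right edge. A stud 10 mm across sticks out 9 mm below it. This point is 9 mm high at the start (stud on the bench), 16 mm with the slab level (the shim's thickness), about 20 mm with the bar parked under the hook. Axes as the slab's.
- slab_edge (a point): On the lower right edge of the slab, where the bar goes under: own (55, -120, 40) mm, 95 mm farther from the robot than the short foot. The gap under it is 31 to 32 mm at the start. Axes as the slab's.
- stand: Lifting stand, grey, fixed on the bench beside the slab's right edge. Base plate 8 mm thick, 70 mm wide (own x -23 to 47), from 22 mm on the slab side of the ridge to 213 mm on the other. Origin on the bench under the ridge's middle; own -y points away from the slab (the way the handle lies), x away from the robot, z up.
- ridge (a point): Top of the fulcrum ridge, 25 mm high, midway between two cheeks; 30 mm out from the slab's right edge, in line with slab_edge. The ridge is a round bar along own x, 12 mm thick; the cheeks' inner faces are 44 mm apart, their tops 44 mm high, 22 mm long (own y). Axes as the stand's.
- keeper (a point): Underside of the hook's arm, 62 mm high, where the handle is parked: own (35, -170) mm of the stand. Post (own x 47 to 57, 22 mm along y, top 72 mm high) on the far side; the arm ends at own x 18 in a lip 3 mm deep and 4 mm wide. A handle straight along own -y passes down beside the lip; press its top below 57 mm here, swing it 34 mm to own +x, let it rise.
- bar: Steel pry bar, 0.45 kg. Origin at the heel, where the undersides of handle and blade meet, mid width. Own x along the handle towards the blade, z up off the bench as it lies, y across. Handle 235 mm long, 20 wide, 16 tall, underside at own z 1 mm (rubber sleeve 22 x 18 mm from 105 to 225 mm behind the heel). Blade 55 mm long, 22 wide, 7 thick, cranked up 0.35 rad. Starts flat on its handle.
- bar_grip (a point): Place to grip the bar: mid height and width of the handle, 112 mm behind the heel (own -x), 9 mm above the underside; about the centre of mass. With the blade under the slab the load lifts the handle here with 6 to 11 N. Axes as the bar's.
- bar_tip (a point): Lower edge of the blade's tip, 164 mm ahead of bar_grip along own x and 10 mm above it. In use the blade lies on the ridge, the heel 5 mm outside the ridge, the tip 20 mm under the slab. Enter with the handle rising outward at 0.5 rad (blade then 0.15 rad down into the gap); parked, the handle rises at about 0.12 rad. Axes as the bar's.
- shim_tab (a point): Middle of the shim's upright pull tab, 36 mm above its underside, 76 mm behind shim_seat. Tab 8 mm thick (own x), 30 mm wide (own y), top 52 mm high. The shim is an aluminium plate 112 mm long, 46 wide, 16 thick, 0.2 kg, flat on the bench. Own x points from the tab to the slot's open mouth, z up.
- shim_seat (a point): On the shim's upper face, mid width: lies under the foot's middle when the slot has stopped against the stud. The slot is 16 mm wide, open to own +x; its closed end is 5 mm behind this point, its prongs reach 32 mm ahead of it, the mouth widens. Axes as the shim's.
- small_beaker: Bystander: beaker 68 mm across, 88 mm tall, left of the slab. Leave alone.
- bottle: Bystander: small brown capped bottle 56 mm across, 105 mm tall, left of the slab. Leave alone.
- marker: Bystander: marker pen 135 mm long, lying at the back right. Leave alone.
- tape_roll: Bystander: roll of tape 104 mm across, 25 mm tall, lying at the back right. Leave alone.

How it is judged:
By the outcome, as a careful person would: the job done as asked, in the order asked, and still so for the second after the job is handed in, with the robot touching nothing.
It also fails if it takes over 72 s, if anything falls off the work surface, if the arm or the gripper's body presses on something with over 40 N, if the wrist force passes 120 N, or if a joint passes its speed limit or range.

## Working session

There is one attempt and no reset: what is moved stays moved. The work goes in short steps, Python scripts to look and compute and a shell command to move; the robot and the scene stay as the last step left them, time stands still between calls to the robot, and variables do not carry over. Pictures are saved under pics/ and viewed, about 8 in all and at most 12, crops included, and the job is handed in when it is done.

```bash
ls; mkdir -p pics
python3 - <<'E'
from rig import *
import cv2, numpy as np
print(state())
for c in ("scene","side"):
    im=camera(c); cv2.imwrite(f"pics/{c}0.png",im)
    m=camera_model(c); print(c,m)
    for q in ["slab","stand","bar","shim_tab","foot","ridge","keeper","bar_grip","bar_tip","shim_seat","slab_edge"]:
        try:
            r=recognise(c,q)[:1]
            for d in r: print(q,round(d["p"],2),[round(v*s) for v,s in zip(d["rect"],(560,420,560,420))])
        except Exception as e: print(q,e)
E
```

```text
pics
{'time': 0.0, 'joint_positions': array([ 1.08073075e+00,  3.81215330e-01,  1.29829848e+00,  1.82788424e-05,
        1.46358833e+00, -2.15299250e-01]), 'qd': array([-0.0006589 ,  0.00042494,  0.00212821, -0.00142467, -0.00050989,
       -0.00058273]), 'joint_torque': array([ 1.24569553e-03, -4.48451936e+01, -2.31285149e+01, -7.94352377e-05,
        4.76293091e-03, -4.85481530e-05]), 'tool_pos': array([0.14907869, 0.52909646, 0.23068868]), 'tool_rot': array([ 7.97283892e-01,  6.03604031e-01, -6.88986926e-04,  3.08242685e-04]), 'force': array([ 0.61535183, -0.07448395, -0.83552784]), 'wrist_torque': array([ 0.03046765,  0.03858324, -0.00856982]), 'finger_gap': 0.9983900818159087}
scene {'vertical_fov': 43.04565530872424, 'cx': 278.2409906316985, 'cy': 214.685906014956, 'world_from_camera': array([[ 0.79384051, -0.25782568,  0.55076598, -0.29891557],
       [-0.60771682, -0.3031175 ,  0.73403   , -1.13074981],
       [-0.02230498, -0.9174125 , -0.39731195,  0.66910992],
       [ 0.        ,  0.        ,  0.        ,  1.        ]])}
slab 0.8 [180, 181, 277, 228]
stand 0.56 [261, 213,
[... 300 characters left out ...]
5.27450421415358, 'cx': 275.5274392203969, 'cy': 213.09109367041071, 'world_from_camera': array([[ 0.42354863, -0.72244332,  0.54651825, -0.20437103],
       [-0.90574188, -0.32745648,  0.26907973, -0.34452033],
       [-0.01543391, -0.60897282, -0.79304092,  1.15569611],
       [ 0.        ,  0.        ,  0.        ,  1.        ]])}
slab 0.68 [152, 163, 268, 254]
stand 0.64 [257, 207, 345, 262]
bar 0.66 [301, 265, 398, 343]
shim_tab 0.33 [301, 265, 396, 344]
foot 0.86 [156, 159, 271, 253]
ridge 0.78 [263, 205, 343, 261]
keeper 0.81 [260, 208, 344, 260]
bar_grip 0.72 [301, 265, 396, 340]
bar_tip 0.58 [302, 266, 395, 340]
shim_seat 0.57 [391, 241, 424, 279]
slab_edge 0.61 [154, 165, 275, 259]
```

Run:
```python
import cv2
a=cv2.imread("pics/scene0.png")[150:330,150:420]; b=cv2.imread("pics/side0.png")[140:350,140:440]
cv2.imwrite("pics/a.png",cv2.resize(a,None,fx=2.96,fy=2.96,interpolation=cv2.INTER_CUBIC)); cv2.imwrite("pics/b.png",cv2.resize(b,None,fx=2.66,fy=2.66,interpolation=cv2.INTER_CUBIC))
```

```text
(no output)
```

View pics/a.png

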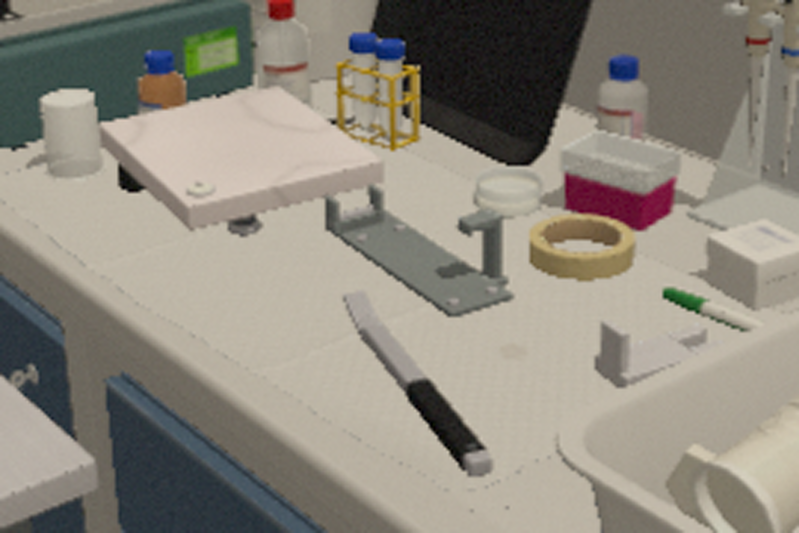

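View pics/b.png

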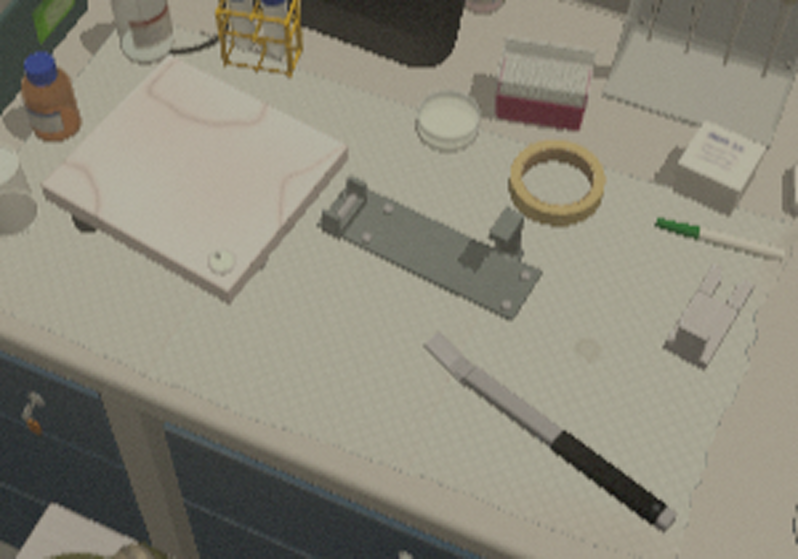

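The pictures show the slab at left, the stand to its right, the bar in front of the stand and the shim at far right near the tray. I'll fit planar poses to the points I clicked in both crops.

```bash
cat > h.py <<'E'
import numpy as np, cv2
from scipy.optimize import least_squares
from scipy.spatial.transform import Rotation as R
def proj(m,P):
    T=np.linalg.inv(m["world_from_camera"]); p=(T[:3,:3]@np.asarray(P,float).T).T+T[:3,3]
    f=210/np.tan(np.radians(m["vertical_fov"])/2)
    return np.c_[m["cx"]+f*p[:,0]/p[:,2], m["cy"]+f*p[:,1]/p[:,2]]
def fit(obs,x0,tilt=0):
    """obs: list of (cam_model, [(own xyz mm, px)]) -> x,y,yaw"""
    def place(q,P):
        P=np.asarray(P,float)/1000
        c,s=np.cos(q[2]),np.sin(q[2])
        return np.c_[q[0]+c*P[:,0]-s*P[:,1], q[1]+s*P[:,0]+c*P[:,1], P[:,2]]
    def res(q):
        return np.concatenate([(proj(m,place(q,[p for p,_ in L]))-np.array([u for _,u in L],float)).ravel() for m,L in obs])
    s=least_squares(res,x0,loss="soft_l1",f_scale=2)
    return s.x, res(s.x).round(1)
E
cat > fit1.py <<'E'
from rig import *; from h import *
A=camera_model("scene"); B=camera_model("side")
a=lambda u,v:(150+u/2.963,150+v/2.961); b=lambda u,v:(140+u/2.66,140+v/2.66)
def tl(p): # slab tilt about sound-foot line y=85,z=0 
    x,y,z=p; t=0.043; return (x,85+(y-85)*np.cos(t)+z*np.sin(t), z*np.cos(t)+(y-85)*np.sin(t))
sl=[(A,[(tl((-110,120,68)),a(102,135)),(tl((-110,-120,68)),a(190,213)),(tl((110,-120,68)),a(382,160)),(tl((110,120,68)),a(275,88))]),
    (B,[(tl((-110,120,68)),b(45,186)),(tl((-110,-120,68)),b(230,290)),(tl((110,-120,68)),b(347,150)),(tl((110,120,68)),b(175,59))])]
print("slab",*fit(sl,[.5,.2,0]))
st=[(A,[((-23,-213,8),a(453,309)),((47,-213,8),a(512,291)),((-23,22,8),a(328,228))]),
    (B,[((-23,-213,8),b(510,314)),((47,-213,8),b(541,266)),((-23,22,8),b(320,222)),((0,0,25),b(348,203))])]
print("stand",*fit(st,[.6,0,0]))
ba=[(A,[((54,0,22),a(355,297)),((-235,0,17),a(479,455))]),(B,[((54,0,22),b(435,342)),((-235,0,17),b(666,513))])]
print("bar",*fit(ba,[.45,-.1,1.5]))
# shim, origin at seat on bench
sh=[(B,[((-72,23,0),b(665,348)),((-72,-23,0),b(703,366)),((32,17,16),b(713,268)),((32,-17,16),b(750,285))]),
    (A,[((-80,-15,52),a(627,330)),((-80,15,52),a(602,323))])]
print("shim",*fit(sh,[.6,-.3,0]))
E
python3 fit1.py
```

```text
slab [ 0.5088591   0.1899783  -0.13059944] [-1.5 -4.6 -0.9 -2.4  1.2 -0.5  1.7 -1.5 -1.   0.9  0.6  2.8  2.4 -0.2
 -1.  -1.2]
stand [ 0.5567688   0.04838409 -0.12341412] [-0.2 -0.5  1.5 -0.9 -0.2 -3.6  0.7  1.4  1.1  1.  -1.2 -0.9 -1.   0.3]
bar [ 0.43033636 -0.14605105  1.26502981] [-0.3 -3.   0.5  0.3 -2.6 -2.8  2.1  3.3]
shim [ 0.61255367 -0.34258284 -0.1295081 ] [ 0.2 -0.4  2.1  0.8  1.3 -0.3 -0.9 -1.2 -1.4  1.  -0.6 -1.6]
```

```bash
cat >> h.py <<'E'
def tool_R(yaw_x, lean=0.0):
    """tool pointing down, tool x at world yaw; then lean: turn about tool-x world axis by lean (rad)"""
    x=np.array([np.cos(yaw_x),np.sin(yaw_x),0]); z=np.array([0,0,-1.]); y=np.cross(z,x)
    return R.from_rotvec(x*lean)*R.from_matrix(np.c_[x,y,z])
def rel(st,p,Rt):
    R0=R.from_quat(st["tool_rot"]); d=R0.inv().apply(np.asarray(p)-st["tool_pos"])/.025
    w=np.degrees((R0.inv()*Rt).as_rotvec())/5
    return dict(zip(["wx","wy","wz","dx","dy","dz"],[round(float(v),2) for v in (*w,*d)]))
E
python3 -m creep '[{"dx":-17.6,"dy":18.66,"dz":-6.8,"wz":18.36},{"dx":-17.6,"dy":18.66,"dz":-6.8,"wz":18.36},{"dx":-17.6,"dy":18.66,"dz":-6.8,"wz":18.36},{"dx":-17.6,"dy":18.66,"dz":-6.8,"wz":18.36},{"dx":-17.6,"dy":18.66,"dz":-6.8,"wz":18.36},{"dx":-17.6,"dy":18.66,"dz":-6.8,"wz":18.36},{"dx":-17.6,"dy":18.66,"dz":-6.8,"wz":18.36},{"dx":-17.6,"dy":18.66,"dz":-6.8,"wz":18.36},{"dx":-17.6,"dy":18.66,"dz":-6.8,"wz":18.36},{"dx":-17.6,"dy":18.66,"dz":-6.8,"wz":18.36},{"dx":-17.6,"dy":18.66,"dz":-6.8,"wz":18.36},{"dx":-17.6,"dy":18.66,"dz":-6.8,"wz":18.36}]'
python3 - <<'E'
from h import *; from rig import *
s=state(); print(s["time"],s["tool_pos"],rel(s,[.48,-.02,.40],tool_R(-.306)))
E
```

```text
1.2 [0.14922969 0.52934012 0.23131866] {'wx': 0.0, 'wy': 0.0, 'wz': 18.36, 'dx': -17.56, 'dy': 18.7, 'dz': -6.75}$[0]: bad value
```

```bash
python3 -m creep '[{"dx":-17.6,"dy":18.66,"dz":-6.8,"wx":0,"wy":0,"wz":18.36,"fingers":-1},{"dx":-17.6,"dy":18.66,"dz":-6.8,"wx":0,"wy":0,"wz":18.36,"fingers":-1}]'
```

```text
time: 1.37
tool_pos: [0.1903, 0.4598, 0.252]
tool_rot: [0.867, 0.498, -0.001, 0.0]
force: [0.8, 0.6, 0.7]
finger_gap: 1.0
```

```bash
cat > w.py <<'E'
from h import *; from rig import *; import sys
p=eval(sys.argv[1]); yaw,lean=float(sys.argv[2]),float(sys.argv[3]) if len(sys.argv)>3 else 0
s=state(); print(round(s["time"],2),s["tool_pos"].round(4),s["joint_positions"].round(2),rel(s,p,tool_R(yaw,lean)))
E
python3 w.py '[.48,-.02,.40]' -.306
```

```text
1.37 [0.1903 0.4598 0.252 ] [ 0.94  0.27  1.4  -0.    1.47 -0.1 ] {'wx': 0.01, 'wy': 0.02, 'wz': 15.46, 'dx': -10.77, 'dy': 19.67, 'dz': -5.9}
```

```bash
python3 -m creep '[{"wx":0,"wy":0,"wz":15.46,"dx":-10.8,"dy":19.7,"dz":-5.9,"fingers":-1},{"wx":0,"wy":0,"wz":15.46,"dx":-10.8,"dy":19.7,"dz":-5.9,"fingers":-1},{"wx":0,"wy":0,"wz":15.46,"dx":-10.8,"dy":19.7,"dz":-5.9,"fingers":-1},{"wx":0,"wy":0,"wz":15.46,"dx":-10.8,"dy":19.7,"dz":-5.9,"fingers":-1},{"wx":0,"wy":0,"wz":15.46,"dx":-10.8,"dy":19.7,"dz":-5.9,"fingers":-1},{"wx":0,"wy":0,"wz":15.46,"dx":-10.8,"dy":19.7,"dz":-5.9,"fingers":-1},{"wx":0,"wy":0,"wz":15.46,"dx":-10.8,"dy":19.7,"dz":-5.9,"fingers":-1},{"wx":0,"wy":0,"wz":15.46,"dx":-10.8,"dy":19.7,"dz":-5.9,"fingers":-1},{"wx":0,"wy":0,"wz":15.46,"dx":-10.8,"dy":19.7,"dz":-5.9,"fingers":-1},{"wx":0,"wy":0,"wz":15.46,"dx":-10.8,"dy":19.7,"dz":-5.9,"fingers":-1},{"wx":0,"wy":0,"wz":15.46,"dx":-10.8,"dy":19.7,"dz":-5.9,"fingers":-1},{"wx":0,"wy":0,"wz":15.46,"dx":-10.8,"dy":19.7,"dz":-5.9,"fingers":-1}]'
python3 w.py '[.48,-.02,.40]' -.306
```

```text
time: 2.37
tool_pos: [0.4416, 0.0446, 0.3804]
tool_rot: [0.988, -0.154, 0.0, -0.0]
force: [0.4, 0.4, -0.9]
finger_gap: 0.997
2.37 [0.4416 0.0446 0.3804] [-0.17  0.12  1.24  0.    1.79  0.14] {'wx': -0.0, 'wy': -0.01, 'wz': -0.03, 'dx': 2.25, 'dy': 1.99, 'dz': -0.78}
```

Run:
```python
from h import *; from rig import *
s=state(); m=camera_model("wrist"); im=camera("wrist"); cv2.imwrite("pics/w1.png",im)
np.save("w1.npy",m,allow_pickle=True)
R0=R.from_quat(s["tool_rot"]); print(m["vertical_fov"],m["cx"],m["cy"]); print("cam in tool",R0.inv().apply(m["world_from_camera"][:3,3]-s["tool_pos"]),(R0.as_matrix().T@m["world_from_camera"][:3,:3]).round(3))
cv2.imwrite("pics/w1b.png",cv2.resize(im,(800,600),interpolation=cv2.INTER_CUBIC))
```

```text
58.47398166992297 274.0550822769301 208.72552213954404
cam in tool [ 0.00061546 -0.06849761 -0.14200805] [[ 1.    -0.    -0.001]
 [ 0.001  0.961  0.277]
 [ 0.    -0.277  0.961]]
```

View pics/w1b.png

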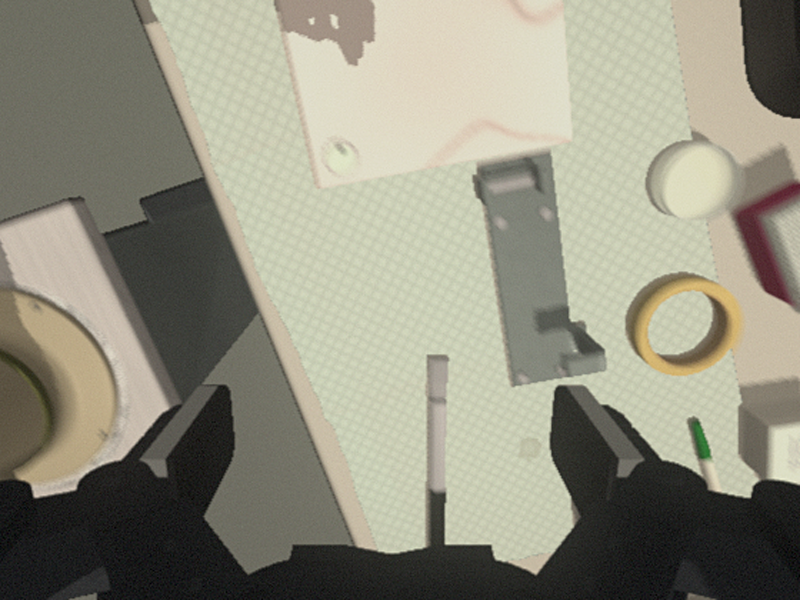

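The wrist view shows slab corners at (320,187) and (571,138), the stand's near corner at (513,386), the ridge at about (514,183), the bar tip at (438,356) and the heel at (437,400). I'll refit with these.

```bash
sed -i '/^print/d' fit1.py
cat >> fit1.py <<'E'
W=np.load("w1.npy",allow_pickle=True).item(); w=lambda u,v:(u/1.4286,v/1.4286)
slw=(W,[(tl((-110,-120,68)),w(320,187)),(tl((110,-120,68)),w(571,138))])
stw=(W,[((-23,-213,8),w(513,386)),((0,0,25),w(514,183)),((-23,-160,8),w(504,340)),((47,-110,8),w(566,265))])
baw=(W,[((52,0,26),w(438,356)),((0,0,17),w(437,400)),((-105,0,19),w(437,490))])
def T(x,own):
    c,s=np.cos(x[2]),np.sin(x[2]); return (round(x[0]+(c*own[0]-s*own[1])/1000,4),round(x[1]+(s*own[0]+c*own[1])/1000,4))
for n,o,ow in (("slab",sl,slw),("stand",st,stw),("bar",ba,baw)):
    for nm,k in (("fixed",o),("wrist",[ow]),("all",o+[ow])):
        x,r=fit(k,[.5,0,1.3 if n=="bar" else -.13]); print(n,nm,x.round(4),r[-8:], {"slab":T(x,(55,-150)),"stand":T(x,(35,-170)),"bar":T(x,(-112,0))}[n])
E
python3 fit1.py
```

```text
slab fixed [ 0.5089  0.19   -0.1306] [-1.   0.9  0.6  2.8  2.4 -0.2 -1.  -1.2] (np.float64(0.5439), np.float64(0.0341))
slab wrist [ 0.5145  0.1976 -0.1245] [-3.   0.4  2.8 -0.1] (np.float64(0.5504), np.float64(0.0419))
slab all [ 0.5129  0.1965 -0.1206] [ 0.9 -2.4 -2.8 -2.6 -3.5  2.   2.   0.8] (np.float64(0.5494), np.float64(0.0409))
stand fixed [ 0.5568  0.0484 -0.1234] [ 0.7  1.4  1.1  1.  -1.2 -0.9 -1.   0.3] (np.float64(0.5706), np.float64(-0.1246))
stand wrist [ 0.5571  0.0472 -0.12  ] [-0.8  0.2 -1.9 -2.7  0.9 -0.3  2.  10.8] (np.float64(0.5715), np.float64(-0.1257))
stand all [ 0.5569  0.0477 -0.1207] [-1.1 -0.  -2.2 -3.1  0.6 -0.5  1.8 10.6] (np.float64(0.5712), np.float64(-0.1253))
bar fixed [ 0.4303 -0.1461  1.265 ] [-0.3 -3.   0.5  0.3 -2.6 -2.8  2.1  3.3] (np.float64(0.3966), np.float64(-0.2529))
bar wrist [ 0.4301 -0.1484  1.2819] [-0.   0.6  0.1  0.1 -0.  -1. ] (np.float64(0.3982), np.float64(-0.2558))
bar all [ 0.43  -0.148  1.27 ] [ 3.1  3.4  0.3  0.4 -0.1 -0.1 -1.  -1.2] (np.float64(0.3969), np.float64(-0.255))
```

```bash
python3 w.py '[.398,-.2555,.07]' -.29
```

```text
2.42 [0.4452 0.0396 0.3811] [-0.18  0.12  1.23 -0.    1.79  0.13] {'wx': 0.02, 'wy': -0.04, 'wz': -0.22, 'dx': 1.75, 'dy': 11.79, 'dz': 12.47}
```

```bash
python3 -m creep '[{"wx":0,"wy":0,"wz":-0.2,"dx":1.75,"dy":11.8,"dz":6,"fingers":-0.2},{"wx":0,"wy":0,"wz":-0.2,"dx":1.75,"dy":11.8,"dz":12.5,"fingers":-0.2},{"wx":0,"wy":0,"wz":-0.2,"dx":1.75,"dy":11.8,"dz":12.5,"fingers":-0.2},{"wx":0,"wy":0,"wz":-0.2,"dx":1.75,"dy":11.8,"dz":12.5,"fingers":-0.2},{"wx":0,"wy":0,"wz":-0.2,"dx":1.75,"dy":11.8,"dz":12.5,"fingers":-0.2},{"wx":0,"wy":0,"wz":-0.2,"dx":1.75,"dy":11.8,"dz":12.5,"fingers":-0.2},{"wx":0,"wy":0,"wz":-0.2,"dx":1.75,"dy":11.8,"dz":12.5,"fingers":-0.2},{"wx":0,"wy":0,"wz":-0.2,"dx":1.75,"dy":11.8,"dz":12.5,"fingers":-0.2},{"wx":0,"wy":0,"wz":-0.2,"dx":1.75,"dy":11.8,"dz":12.5,"fingers":-0.2},{"wx":0,"wy":0,"wz":-0.2,"dx":1.75,"dy":11.8,"dz":12.5,"fingers":-0.2},{"wx":0,"wy":0,"wz":-0.2,"dx":1.75,"dy":11.8,"dz":12.5,"fingers":-0.2},{"wx":0,"wy":0,"wz":-0.2,"dx":1.75,"dy":11.8,"dz":12.5,"fingers":-0.2}]'
python3 - <<'E'
from h import *; from rig import *
s=state(); m=camera_model("wrist"); im=camera("wrist")
np.save("w2.npy",m,allow_pickle=True)
cv2.imwrite("pics/w2.png",im)
E
python3 w.py '[.398,-.2555,.0]' -.29
```

```text
time: 3.42
tool_pos: [0.3936, -0.2494, 0.0645]
tool_rot: [0.99, -0.144, -0.002, -0.001]
force: [-0.8, 0.8, -0.2]
finger_gap: 0.601
3.47 [ 0.3943 -0.2484  0.0662] [-0.82  0.44  1.76  0.    0.94 -0.53] {'wx': -0.02, 'wy': 0.03, 'wz': 0.03, 'dx': 0.23, 'dy': 0.23, 'dz': 2.65}
```

View pics/w2.png

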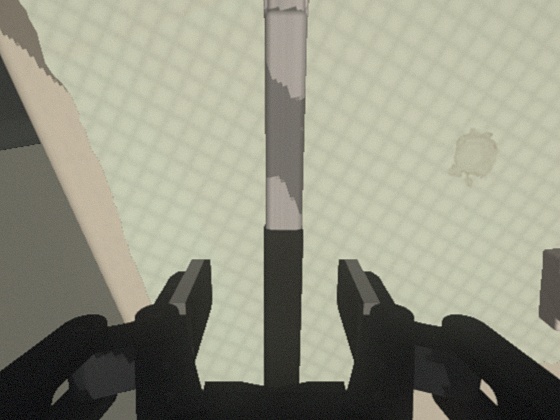

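The bar lies lengthwise between the jaws, with the sleeve starting at (283,229) and the crank edge at (286,11).

```bash
cat >> h.py <<'E'
def onplane(m,u,v,z):
    f=210/np.tan(np.radians(m["vertical_fov"])/2); T=m["world_from_camera"]
    d=T[:3,:3]@np.array([(u-m["cx"])/f,(v-m["cy"])/f,1]); c=T[:3,3]; return c+d*(z-c[2])/d[2]
E
python3 - <<'E'
from h import *
m=np.load("w2.npy",allow_pickle=True).item()
a=onplane(m,286,11,.017);b=onplane(m,283,229,.019);d=a-b
yaw=np.arctan2(d[1],d[0]);print(a,b,np.hypot(*d[:2]),yaw, a-.112*np.array([np.cos(yaw),np.sin(yaw),0]),b-.007*np.array([np.cos(yaw),np.sin(yaw),0]))
E
```

```text
[ 0.42988472 -0.14761147  0.017     ] [ 0.39938491 -0.24758526  0.019     ] 0.10452271491694651 1.2746872795492388 [ 0.39720303 -0.25473713  0.017     ] [ 0.3973423  -0.25428062  0.019     ]
```

```bash
python3 w.py '[.3972,-.2545,.004]' -.296; python3 -m creep '[{"wx":0,"wy":0,"wz":0.05,"dx":0.2,"dy":0.2,"dz":1.2,"fingers":-0.2},{"wx":0,"wy":0,"wz":0.05,"dx":0.2,"dy":0.2,"dz":2,"fingers":-0.2},{"wx":0,"wy":0,"wz":0.05,"dx":0.2,"dy":0.2,"dz":2.2,"fingers":-0.2},{"wx":0,"wy":0,"wz":0.05,"dx":0.2,"dy":0.2,"dz":2.3,"fingers":-0.2},{"wx":0,"wy":0,"wz":0.05,"dx":0.2,"dy":0.2,"dz":2.3,"fingers":-0.2}]' 70;python3 w.py '[.3972,-.2545,.004]' -.296
```

```text
3.47 [ 0.3943 -0.2484  0.0662] [-0.82  0.44  1.76  0.    0.94 -0.53] {'wx': -0.02, 'wy': 0.03, 'wz': 0.1, 'dx': 0.19, 'dy': 0.2, 'dz': 2.49}
time: 3.88
tool_pos: [0.3987, -0.2538, 0.0107]
tool_rot: [0.99, -0.144, 0.0, 0.0]
force: [0.5, 0.5, 0.7]
finger_gap: 0.6
3.88 [ 0.3987 -0.2538  0.0107] [-0.82  0.55  1.8   0.    0.79 -0.53] {'wx': 0.01, 'wy': -0.01, 'wz': 0.08, 'dx': -0.05, 'dy': 0.04, 'dz': 0.27}
```

```bash
python3 -m creep '[{"wx":0,"wy":0,"wz":0.08,"dx":-0.05,"dy":0.04,"dz":0.25,"fingers":-0.2},{"wx":0,"wy":0,"wz":0.08,"dx":-0.05,"dy":0.04,"dz":0.25,"fingers":1},{"wx":0,"wy":0,"wz":0.08,"dx":-0.05,"dy":0.04,"dz":0.25,"fingers":1},{"wx":0,"wy":0,"wz":0.08,"dx":-0.05,"dy":0.04,"dz":0.25,"fingers":1},{"wx":0,"wy":0,"wz":0.08,"dx":-0.05,"dy":0.04,"dz":0.25,"fingers":1},{"wx":0,"wy":0,"wz":0.08,"dx":-0.05,"dy":0.04,"dz":0.25,"fingers":1},{"wx":0,"wy":0,"wz":0.08,"dx":-0.05,"dy":0.04,"dz":0.25,"fingers":1},{"wx":0,"wy":0,"wz":0.08,"dx":-0.05,"dy":0.04,"dz":0.25,"fingers":1}]' 90;python3 w.py '[.3972,-.2545,.004]' -.296
```

```text
time: 4.55
tool_pos: [0.3969, -0.2549, 0.0043]
tool_rot: [0.989, -0.148, 0.0, 0.0]
force: [-1.5, 1.5, 7.2]
finger_gap: 0.232
4.55 [ 0.3969 -0.2549  0.0043] [-0.82  0.56  1.81  0.    0.77 -0.53] {'wx': 0.01, 'wy': -0.01, 'wz': -0.01, 'dx': 0.01, 'dy': -0.02, 'dz': 0.01}
```

```bash
cat > bt.py <<'E'
from h import *; from rig import *; import sys
SX,SY,SYAW=.5569,.0476,-.121; OFF=.0047; S=.005
def bar_pose(th,be=0,x0=0,back=0,lift=0):
    a=.35-th; d=np.array([0,np.cos(a),np.sin(a)]); n=np.array([0,-np.sin(a),np.cos(a)])
    heel=np.array([0,0,.019])+.006*n-(S+back)*d+[0,0,lift]
    bx=np.array([0,np.cos(th),-np.sin(th)]); bz=np.array([0,np.sin(th),np.cos(th)])
    tcp=heel-.112*bx+.009*bz-OFF*bz
    W=R.from_euler("z",SYAW)
    p=W.apply(R.from_euler("z",be).apply(tcp)+[x0,0,0])+[SX,SY,0]
    return p,tool_R(SYAW+be,-th)
if __name__=="__main__":
    s=state(); p,Rt=bar_pose(*map(float,sys.argv[1:])); print("goal",p.round(4),"now",s["tool_pos"].round(4),s["force"].round(1),s["joint_positions"].round(2)); print(rel(s,p,Rt))
E
python3 bt.py .5 0 -.001 .075 .004
```

```text
goal [ 0.5349 -0.1254  0.0984] now [ 0.3969 -0.2549  0.0043] [-1.5  1.5  7.2] [-0.82  0.56  1.81  0.    0.77 -0.53]
{'wx': -5.71, 'wy': 0.49, 'wz': -1.98, 'dx': 3.76, 'dy': -6.56, 'dz': -3.76}
```

```bash
python3 -m creep '[{"wx":0,"wy":0,"wz":0,"dx":0,"dy":0,"dz":-1.5,"fingers":1},{"wx":0,"wy":0,"wz":0,"dx":0,"dy":0,"dz":-3,"fingers":1},{"wx":0,"wy":0,"wz":-0.5,"dx":0.5,"dy":-1,"dz":-4.5,"fingers":1},{"wx":-1.2,"wy":0.1,"wz":-1,"dx":1.2,"dy":-2,"dz":-5.5,"fingers":1},{"wx":-2.4,"wy":0.2,"wz":-1.5,"dx":2,"dy":-3,"dz":-6,"fingers":1},{"wx":-3.6,"wy":0.3,"wz":-2,"dx":2.6,"dy":-4,"dz":-6,"fingers":1},{"wx":-4.8,"wy":0.4,"wz":-2,"dx":3.2,"dy":-5,"dz":-6,"fingers":1},{"wx":-5.7,"wy":0.5,"wz":-2,"dx":3.76,"dy":-6,"dz":-6,"fingers":1},{"wx":-5.7,"wy":0.5,"wz":-2,"dx":3.76,"dy":-6.5,"dz":-6,"fingers":1},{"wx":-5.7,"wy":0.5,"wz":-2,"dx":3.76,"dy":-6.5,"dz":-5.6,"fingers":1},{"wx":-5.7,"wy":0.5,"wz":-2,"dx":3.76,"dy":-6.5,"dz":-5.6,"fingers":1},{"wx":-5.7,"wy":0.5,"wz":-2,"dx":3.76,"dy":-6.5,"dz":-5.6,"fingers":1}]';python3 bt.py .5 0 -.001 .075 .004
python3 - <<'E'
from h import *; from rig import *
o=[]
for c in ("scene","wrist"):
    im=camera(c); m=camera_model(c); np.save(c+"3.npy",m,allow_pickle=True); cv2.imwrite(f"pics/{c}3.png",im); o.append(im)
a=cv2.resize(o[0][150:290,180:340],(640,560),interpolation=cv2.INTER_CUBIC)
cv2.imwrite("pics/c3.png",cv2.resize(np.hstack([a,cv2.resize(o[1],(747,560))]),(800,323),interpolation=cv2.INTER_AREA))
E
```

```text
time: 5.55
tool_pos: [0.5331, -0.1277, 0.1427]
tool_rot: [0.967, -0.058, -0.016, 0.246]
force: [0.1, -0.1, -4.2]
finger_gap: 0.227
goal [ 0.5349 -0.1254  0.0984] now [ 0.5331 -0.1277  0.1427] [ 0.1 -0.1 -4.2] [-0.23  0.49  1.48 -0.54  1.17  0.11]
{'wx': -0.03, 'wy': 0.03, 'wz': 0.02, 'dx': 0.06, 'dy': -0.93, 'dz': 1.51}
```

View pics/c3.png

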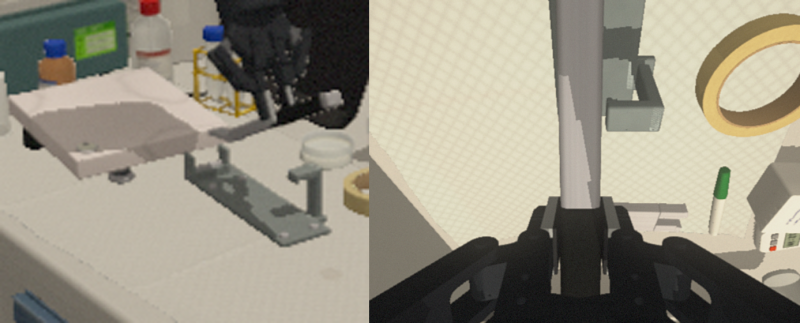

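```bash
python3 -m creep '[{"wx":0,"wy":0,"wz":0,"dx":0.05,"dy":-0.6,"dz":0.9,"fingers":1},{"wx":0,"wy":0,"wz":0,"dx":0.05,"dy":-0.93,"dz":1.5,"fingers":1},{"wx":0,"wy":0,"wz":0,"dx":0.05,"dy":-0.93,"dz":1.5,"fingers":1},{"wx":0,"wy":0,"wz":0,"dx":0.05,"dy":-0.93,"dz":1.5,"fingers":1}]'
python3 bt.py .5 0 -.001 .075 .004;python3 bt.py .5 0 -.001 .03 .003;python3 bt.py .5 0 -.001 .0 .002
python3 - <<'E'
from h import *; from rig import *; from bt import *
o=[]
s=state()
Rt=R.from_quat(s["tool_rot"]); bz=-Rt.apply([0,0,1]); bx=-Rt.apply([0,1,0])
heel=s["tool_pos"]+bz*(OFF-.009)+.112*bx
tip=heel+bx*.052+bz*.019
W=R.from_euler("z",SYAW)
for n,q in (("heel",heel),("tip",tip)): print(n,(W.inv().apply(q-[SX,SY,0])*1000).round(1))
for c,(x,y,w,h) in (("scene",(230,170,120,90)),("side",(230,170,120,90))):
    im=camera(c); m=camera_model(c)
    big=cv2.resize(im,None,fx=4,fy=4,interpolation=cv2.INTER_CUBIC)
    for q,col in ((heel,(255,0,0)),(tip,(0,0,255)),(np.array([SX,SY,.025]),(0,255,0))):
        u,v=proj(m,[q])[0]; cv2.circle(big,(int(u*4+2),int(v*4+2)),3,col,-1)
    o.append(big[y*4:(y+h)*4,x*4:(x+w)*4])
cv2.imwrite("pics/c4.png",cv2.resize(np.hstack(o),(800,300)))
E
```

```text
time: 5.98
tool_pos: [0.5353, -0.1256, 0.0996]
tool_rot: [0.967, -0.058, -0.016, 0.246]
force: [1.0, 0.5, -3.8]
finger_gap: 0.231
goal [ 0.5349 -0.1254  0.0984] now [ 0.5353 -0.1256  0.0996] [ 1.   0.5 -3.8] [-0.22  0.55  1.53 -0.57  1.08  0.18]
{'wx': -0.02, 'wy': 0.01, 'wz': 0.02, 'dx': -0.02, 'dy': -0.03, 'dz': 0.04}
goal [ 0.5402 -0.0813  0.0906] now [ 0.5353 -0.1256  0.0996] [ 1.   0.5 -3.8] [-0.22  0.55  1.53 -0.57  1.08  0.18]
{'wx': -0.02, 'wy': 0.01, 'wz': 0.02, 'dx': -0.02, 'dy': -1.74, 'dz': -0.54}
goal [ 0.5438 -0.0518  0.0851] now [ 0.5353 -0.1256  0.0996] [ 1.   0.5 -3.8] [-0.22  0.55  1.53 -0.57  1.08  0.18]
{'wx': -0.02, 'wy': 0.01, 'wz': 0.02, 'dx': -0.02, 'dy': -2.88, 'dz': -0.91}
heel [ -0.7 -78.2  42.3]
tip [ -0.8 -23.4  34.1]
```

View pics/c4.png

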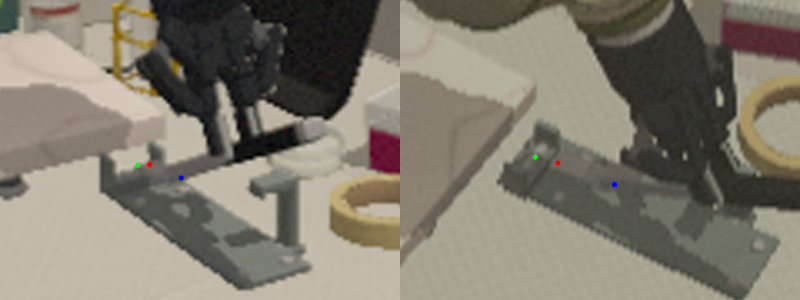

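Tip and ridge marks agree with both pictures: the tip sits in front of the notch between the cheeks. Going in.

```bash
python3 -m creep '[{"wx":0,"wy":0,"wz":0,"dx":0,"dy":-0.5,"dz":-0.16,"fingers":1},{"wx":0,"wy":0,"wz":0,"dx":0,"dy":-1,"dz":-0.31,"fingers":1},{"wx":0,"wy":0,"wz":0,"dx":0,"dy":-1.5,"dz":-0.47,"fingers":1},{"wx":0,"wy":0,"wz":0,"dx":0,"dy":-1.75,"dz":-0.55,"fingers":1},{"wx":0,"wy":0,"wz":0,"dx":0,"dy":-1.75,"dz":-0.55,"fingers":1},{"wx":0,"wy":0,"wz":0,"dx":0,"dy":-1.75,"dz":-0.55,"fingers":1}]'; python3 bt.py .5 0 -.001 .0 .0025
```

```text
time: 6.58
tool_pos: [0.5412, -0.0793, 0.0905]
tool_rot: [0.967, -0.057, -0.015, 0.246]
force: [0.1, -0.7, -3.1]
finger_gap: 0.227
goal [ 0.5438 -0.0518  0.0856] now [ 0.5412 -0.0793  0.0905] [ 0.1 -0.7 -3.1] [-0.14  0.58  1.52 -0.56  1.11  0.25]
{'wx': -0.01, 'wy': -0.01, 'wz': 0.04, 'dx': -0.03, 'dy': -1.06, 'dz': -0.36}
```

```bash
python3 -m creep '[{"wx":0,"wy":0,"wz":0.03,"dx":-0.02,"dy":-0.3,"dz":-0.1,"fingers":1},{"wx":0,"wy":0,"wz":0.03,"dx":-0.02,"dy":-0.6,"dz":-0.2,"fingers":1},{"wx":0,"wy":0,"wz":0.03,"dx":-0.02,"dy":-0.9,"dz":-0.3,"fingers":1},{"wx":0,"wy":0,"wz":0.03,"dx":-0.02,"dy":-1.06,"dz":-0.36,"fingers":1},{"wx":0,"wy":0,"wz":0.03,"dx":-0.02,"dy":-1.06,"dz":-0.36,"fingers":1},{"wx":0,"wy":0,"wz":0.03,"dx":-0.02,"dy":-1.06,"dz":-0.36,"fingers":1}]'; python3 bt.py .5 0 -.001 .0 .0025;  python3 bt.py .5 0 -.001 .0 .0
```

```text
time: 7.08
tool_pos: [0.5439, -0.0523, 0.0857]
tool_rot: [0.967, -0.058, -0.015, 0.246]
force: [0.1, 0.9, -3.5]
finger_gap: 0.225
goal [ 0.5438 -0.0518  0.0856] now [ 0.5439 -0.0523  0.0857] [ 0.1  0.9 -3.5] [-0.09  0.59  1.51 -0.56  1.13  0.3 ]
{'wx': -0.01, 'wy': -0.01, 'wz': 0.0, 'dx': -0.0, 'dy': -0.02, 'dz': -0.01}
goal [ 0.5438 -0.0518  0.0831] now [ 0.5439 -0.0523  0.0857] [ 0.1  0.9 -3.5] [-0.09  0.59  1.51 -0.56  1.13  0.3 ]
{'wx': -0.01, 'wy': -0.01, 'wz': 0.0, 'dx': -0.01, 'dy': -0.06, 'dz': 0.08}
```

```bash
python3 -m creep '[{"wx":0,"wy":0,"wz":0,"dx":0,"dy":-0.03,"dz":0.05,"fingers":1},{"wx":0,"wy":0,"wz":0,"dx":0,"dy":-0.06,"dz":0.09,"fingers":1},{"wx":0,"wy":0,"wz":0,"dx":0,"dy":-0.06,"dz":0.09,"fingers":1},{"wx":0,"wy":0,"wz":0,"dx":0,"dy":-0.06,"dz":0.09,"fingers":1}]'; for t in .4 .3 .2 .1 .06; do python3 bt.py $t 0 -.001 0 0|tail -1; done
```

```text
time: 7.42
tool_pos: [0.5439, -0.0525, 0.0832]
tool_rot: [0.967, -0.059, -0.015, 0.246]
force: [-0.4, 0.2, -2.0]
finger_gap: 0.229
{'wx': 1.13, 'wy': -0.01, 'wz': -0.01, 'dx': -0.01, 'dy': -0.02, 'dz': 0.47}
{'wx': 2.28, 'wy': -0.01, 'wz': -0.01, 'dx': -0.01, 'dy': -0.05, 'dz': 0.94}
{'wx': 3.42, 'wy': -0.01, 'wz': -0.01, 'dx': -0.01, 'dy': -0.14, 'dz': 1.41}
{'wx': 4.57, 'wy': -0.01, 'wz': -0.01, 'dx': -0.01, 'dy': -0.27, 'dz': 1.87}
{'wx': 5.03, 'wy': -0.01, 'wz': -0.01, 'dx': -0.01, 'dy': -0.33, 'dz': 2.05}
```

```bash
python3 -m creep '[{"wx":0.57,"wy":0,"wz":0,"dx":0,"dy":-0.01,"dz":0.24,"fingers":1},{"wx":1.13,"wy":0,"wz":0,"dx":0,"dy":-0.02,"dz":0.47,"fingers":1},{"wx":1.7,"wy":0,"wz":0,"dx":0,"dy":-0.03,"dz":0.7,"fingers":1},{"wx":2.28,"wy":0,"wz":0,"dx":0,"dy":-0.05,"dz":0.94,"fingers":1},{"wx":2.85,"wy":0,"wz":0,"dx":0,"dy":-0.1,"dz":1.18,"fingers":1},{"wx":3.1,"wy":0,"wz":0,"dx":0,"dy":-0.12,"dz":1.29,"fingers":1},{"wx":3.42,"wy":0,"wz":0,"dx":0,"dy":-0.14,"dz":1.41,"fingers":1},{"wx":3.42,"wy":0,"wz":0,"dx":0,"dy":-0.14,"dz":1.41,"fingers":1},{"wx":3.42,"wy":0,"wz":0,"dx":0,"dy":-0.14,"dz":1.41,"fingers":1}]'; for t in .2 .14 .1 .06; do python3 bt.py $t 0 -.001 0 0; done
```

```text
time: 8.17
tool_pos: [0.5424, -0.0658, 0.051]
tool_rot: [0.993, -0.06, -0.005, 0.099]
force: [-0.4, 3.6, 2.4]
finger_gap: 0.228
goal [ 0.5421 -0.0662  0.0507] now [ 0.5424 -0.0658  0.051 ] [-0.4  3.6  2.4] [-0.24  0.58  1.56 -0.24  0.99  0.01]
{'wx': -0.0, 'wy': -0.01, 'wz': -0.01, 'dx': -0.01, 'dy': 0.01, 'dz': 0.02}
goal [ 0.5419 -0.0679  0.0437] now [ 0.5424 -0.0658  0.051 ] [-0.4  3.6  2.4] [-0.24  0.58  1.56 -0.24  0.99  0.01]
{'wx': 0.68, 'wy': -0.01, 'wz': -0.01, 'dx': -0.01, 'dy': 0.03, 'dz': 0.3}
goal [ 0.5417 -0.0688  0.039 ] now [ 0.5424 -0.0658  0.051 ] [-0.4  3.6  2.4] [-0.24  0.58  1.56 -0.24  0.99  0.01]
{'wx': 1.14, 'wy': -0.02, 'wz': -0.01, 'dx': -0.01, 'dy': 0.02, 'dz': 0.49}
goal [ 0.5417 -0.0695  0.0343] now [ 0.5424 -0.0658  0.051 ] [-0.4  3.6  2.4] [-0.24  0.58  1.56 -0.24  0.99  0.01]
{'wx': 1.6, 'wy': -0.02, 'wz': -0.01, 'dx': -0.01, 'dy': 0.01, 'dz': 0.68}
```

```bash
python3 -m creep '[{"wx":0.34,"wy":0,"wz":0,"dx":0,"dy":0.01,"dz":0.15,"fingers":1},{"wx":0.68,"wy":0,"wz":0,"dx":0,"dy":0.02,"dz":0.3,"fingers":1},{"wx":1.14,"wy":0,"wz":0,"dx":0,"dy":0.02,"dz":0.49,"fingers":1},{"wx":1.6,"wy":0,"wz":0,"dx":0,"dy":0.01,"dz":0.68,"fingers":1},{"wx":1.6,"wy":0,"wz":0,"dx":0,"dy":0.01,"dz":0.68,"fingers":1},{"wx":1.6,"wy":0,"wz":0,"dx":0,"dy":0.01,"dz":0.68,"fingers":1}]'; for b in 0 .05 .1 .15 .2; do python3 bt.py .06 $b -.001 0 0; done
python3 - <<'E'
from h import *; from rig import *; from bt import *
o=[]
for c,(x,y,w,h) in (("scene",(190,165,160,120)),("side",(220,165,160,120))):
    im=camera(c); big=cv2.resize(im,None,fx=4,fy=4,interpolation=cv2.INTER_CUBIC)
    o.append(big[y*4:(y+h)*4,x*4:(x+w)*4])
cv2.imwrite("pics/c5.png",cv2.resize(np.hstack(o),(800,300)))
E
```

```text
time: 8.67
tool_pos: [0.5418, -0.0698, 0.0343]
tool_rot: [0.998, -0.061, -0.001, 0.031]
force: [-0.9, 1.7, 2.7]
finger_gap: 0.227
goal [ 0.5417 -0.0695  0.0343] now [ 0.5418 -0.0698  0.0343] [-0.9  1.7  2.7] [-0.32  0.6   1.57 -0.07  0.96 -0.15]
{'wx': 0.01, 'wy': -0.01, 'wz': -0.01, 'dx': -0.01, 'dy': -0.01, 'dz': -0.0}
goal [ 0.5475 -0.07    0.0343] now [ 0.5418 -0.0698  0.0343] [-0.9  1.7  2.7] [-0.32  0.6   1.57 -0.07  0.96 -0.15]
{'wx': 0.01, 'wy': 0.03, 'wz': -0.58, 'dx': 0.23, 'dy': -0.02, 'dz': -0.0}
goal [ 0.5534 -0.0703  0.0343] now [ 0.5418 -0.0698  0.0343] [-0.9  1.7  2.7] [-0.32  0.6   1.57 -0.07  0.96 -0.15]
{'wx': 0.01, 'wy': 0.06, 'wz': -1.15, 'dx': 0.46, 'dy': -0.04, 'dz': -0.0}
goal [ 0.5593 -0.0703  0.0343] now [ 0.5418 -0.0698  0.0343] [-0.9  1.7  2.7] [-0.32  0.6   1.57 -0.07  0.96 -0.15]
{'wx': 0.02, 'wy': 0.09, 'wz': -1.72, 'dx': 0.7, 'dy': -0.06, 'dz': -0.0}
goal [ 0.5652 -0.07    0.0343] now [ 0.5418 -0.0698  0.0343] [-0.9  1.7  2.7] [-0.32  0.6   1.57 -0.07  0.96 -0.15]
{'wx': 0.02, 'wy': 0.13, 'wz': -2.3, 'dx': 0.93, 'dy': -0.11, 'dz': -0.01}
```

View pics/c5.png

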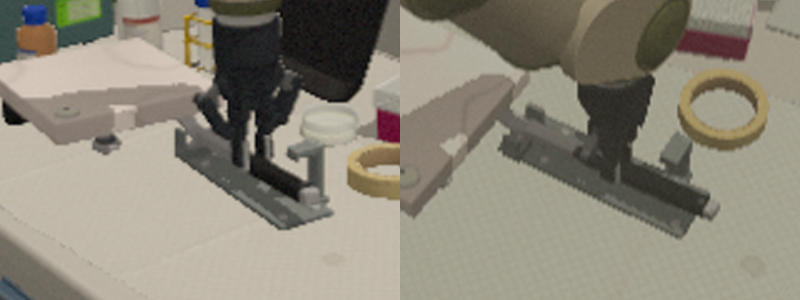

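The slab is lifted and the handle lies below the hook arm on its open side. Swinging under it now.

```bash
python3 -m creep '[{"wx":0,"wy":0.01,"wz":-0.29,"dx":0.11,"dy":-0.01,"dz":0,"fingers":1},{"wx":0,"wy":0.03,"wz":-0.58,"dx":0.23,"dy":-0.01,"dz":0,"fingers":1},{"wx":0,"wy":0.05,"wz":-0.87,"dx":0.35,"dy":-0.02,"dz":0,"fingers":1},{"wx":0,"wy":0.06,"wz":-1.15,"dx":0.46,"dy":-0.03,"dz":0,"fingers":1},{"wx":0,"wy":0.08,"wz":-1.44,"dx":0.58,"dy":-0.04,"dz":0,"fingers":1},{"wx":0,"wy":0.09,"wz":-1.72,"dx":0.7,"dy":-0.05,"dz":0,"fingers":1},{"wx":0.01,"wy":0.11,"wz":-2,"dx":0.82,"dy":-0.08,"dz":0,"fingers":1},{"wx":0.01,"wy":0.13,"wz":-2.3,"dx":0.93,"dy":-0.1,"dz":0,"fingers":1},{"wx":0.01,"wy":0.13,"wz":-2.3,"dx":0.93,"dy":-0.1,"dz":0,"fingers":1},{"wx":0.01,"wy":0.13,"wz":-2.3,"dx":0.93,"dy":-0.1,"dz":0,"fingers":1}]'; for t in .06 .09 .11 .12 .13; do python3 bt.py $t .2 -.001 0 0; done
```

```text
time: 9.6
tool_pos: [0.5651, -0.0715, 0.0344]
tool_rot: [0.999, 0.04, 0.001, 0.031]
force: [-4.9, -9.1, 8.2]
finger_gap: 0.227
goal [ 0.5652 -0.07    0.0343] now [ 0.5651 -0.0715  0.0344] [-4.9 -9.1  8.2] [-0.31  0.62  1.51 -0.07  0.98 -0.35]
{'wx': 0.03, 'wy': 0.01, 'wz': 0.01, 'dx': 0.01, 'dy': -0.06, 'dz': -0.0}
goal [ 0.5652 -0.0694  0.0379] now [ 0.5651 -0.0715  0.0344] [-4.9 -9.1  8.2] [-0.31  0.62  1.51 -0.07  0.98 -0.35]
{'wx': -0.32, 'wy': 0.01, 'wz': 0.01, 'dx': 0.01, 'dy': -0.07, 'dz': -0.14}
goal [ 0.5652 -0.069   0.0402] now [ 0.5651 -0.0715  0.0344] [-4.9 -9.1  8.2] [-0.31  0.62  1.51 -0.07  0.98 -0.35]
{'wx': -0.54, 'wy': 0.01, 'wz': 0.01, 'dx': 0.01, 'dy': -0.08, 'dz': -0.24}
goal [ 0.5651 -0.0688  0.0414] now [ 0.5651 -0.0715  0.0344] [-4.9 -9.1  8.2] [-0.31  0.62  1.51 -0.07  0.98 -0.35]
{'wx': -0.66, 'wy': 0.01, 'wz': 0.01, 'dx': 0.01, 'dy': -0.09, 'dz': -0.29}
goal [ 0.5651 -0.0686  0.0425] now [ 0.5651 -0.0715  0.0344] [-4.9 -9.1  8.2] [-0.31  0.62  1.51 -0.07  0.98 -0.35]
{'wx': -0.77, 'wy': 0.01, 'wz': 0.01, 'dx': 0.01, 'dy': -0.1, 'dz': -0.33}
```

```bash
python3 -m creep '[{"wx":-0.16,"wy":0,"wz":0,"dx":0,"dy":0,"dz":-0.07,"fingers":1},{"wx":-0.32,"wy":0,"wz":0,"dx":0,"dy":0,"dz":-0.14,"fingers":1},{"wx":-0.44,"wy":0,"wz":0,"dx":0,"dy":0,"dz":-0.19,"fingers":1},{"wx":-0.54,"wy":0,"wz":0,"dx":0,"dy":0,"dz":-0.24,"fingers":1},{"wx":-0.6,"wy":0,"wz":0,"dx":0,"dy":0,"dz":-0.27,"fingers":1},{"wx":-0.6,"wy":0,"wz":0,"dx":0,"dy":0,"dz":-0.27,"fingers":1}]'; python3 bt.py .12 .2 -.001 0 0
python3 - <<'E'
from h import *; from rig import *; from bt import *
o=[]
for c,(x,y,w,h) in (("scene",(190,165,160,120)),("side",(220,165,160,120))):
    im=camera(c); big=cv2.resize(im,None,fx=4,fy=4,interpolation=cv2.INTER_CUBIC)
    o.append(big[y*4:(y+h)*4,x*4:(x+w)*4])
cv2.imwrite("pics/c6.png",cv2.resize(np.hstack(o),(800,300)))
E
```

```text
time: 10.1
tool_pos: [0.565, -0.0709, 0.0405]
tool_rot: [0.998, 0.04, 0.002, 0.057]
force: [-3.7, -9.8, 1.5]
finger_gap: 0.227
goal [ 0.5651 -0.0688  0.0414] now [ 0.565  -0.0709  0.0405] [-3.7 -9.8  1.5] [-0.28  0.61  1.52 -0.13  0.98 -0.29]
{'wx': -0.06, 'wy': 0.01, 'wz': 0.01, 'dx': 0.01, 'dy': -0.08, 'dz': -0.05}
```

View pics/c6.png

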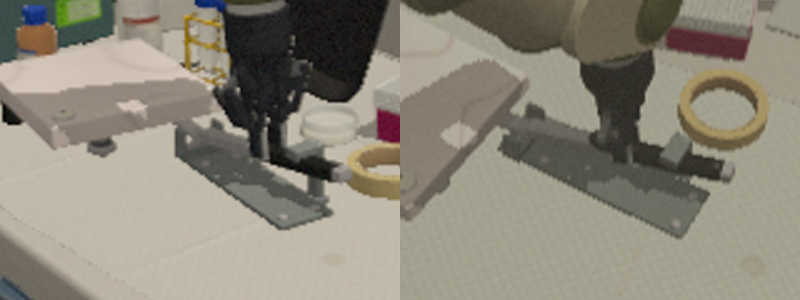

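The handle is under the hook's arm. Releasing it gently.

```bash
python3 -m creep '[{"wx":-0.03,"wy":0,"wz":0,"dx":0,"dy":0,"dz":-0.02,"fingers":0.53},{"wx":-0.03,"wy":0,"wz":0,"dx":0,"dy":0,"dz":-0.02,"fingers":0.48},{"wx":-0.03,"wy":0,"wz":0,"dx":0,"dy":0,"dz":-0.02,"fingers":0.4},{"wx":-0.03,"wy":0,"wz":0,"dx":0,"dy":0,"dz":-0.02,"fingers":0.3},{"wx":-0.03,"wy":0,"wz":0,"dx":0,"dy":0,"dz":-0.02,"fingers":0.1},{"wx":-0.03,"wy":0,"wz":0,"dx":0,"dy":0,"dz":-0.02,"fingers":0.0},{"wx":-0.03,"wy":0,"wz":0,"dx":0,"dy":0,"dz":-0.02,"fingers":0.0},{"wx":-0.03,"wy":0,"wz":0,"dx":0,"dy":0,"dz":-0.4,"fingers":0.0},{"wx":-0.03,"wy":0,"wz":0,"dx":0,"dy":0,"dz":-1.5,"fingers":0.0},{"wx":-0.03,"wy":0,"wz":0,"dx":0,"dy":0,"dz":-3,"fingers":0.0},{"wx":-0.03,"wy":0,"wz":0,"dx":0,"dy":0,"dz":-4.5,"fingers":0.0},{"wx":-0.03,"wy":0,"wz":0,"dx":0,"dy":0,"dz":-5,"fingers":0}]'; python3 w.py '[.537,-.333,.16]' -.13
```

```text
time: 11.2
tool_pos: [0.5656, -0.0553, 0.1708]
tool_rot: [0.997, 0.04, 0.006, 0.058]
force: [0.9, -0.5, 0.7]
finger_gap: 0.498
11.2 [ 0.5656 -0.0553  0.1708] [-0.26  0.45  1.37 -0.11  1.28 -0.31] {'wx': 1.33, 'wy': -0.23, 'wz': 2.4, 'dx': -2.04, 'dy': 10.86, 'dz': 1.7}
```

```bash
python3 -m creep '[{"wx":0.2,"wy":0,"wz":0.4,"dx":-0.3,"dy":1.5,"dz":0,"fingers":0},{"wx":0.4,"wy":0,"wz":0.8,"dx":-0.6,"dy":3,"dz":0,"fingers":0},{"wx":0.8,"wy":-0.1,"wz":1.4,"dx":-1,"dy":4.5,"dz":0.2,"fingers":0},{"wx":1.33,"wy":-0.23,"wz":2,"dx":-1.5,"dy":6,"dz":0.5,"fingers":0},{"wx":1.33,"wy":-0.23,"wz":2.4,"dx":-2,"dy":7.5,"dz":0.8,"fingers":0},{"wx":1.33,"wy":-0.23,"wz":2.4,"dx":-2,"dy":9,"dz":1,"fingers":0},{"wx":1.33,"wy":-0.23,"wz":2.4,"dx":-2,"dy":9,"dz":1,"fingers":0},{"wx":1.33,"wy":-0.23,"wz":2.4,"dx":-2,"dy":9,"dz":1,"fingers":0},{"wx":1.33,"wy":-0.23,"wz":2.4,"dx":-2,"dy":9,"dz":1,"fingers":0}]'
python3 - <<'E'
from h import *; from rig import *
s=state(); m=camera_model("wrist"); np.save("w7.npy",m,allow_pickle=True); im=camera("wrist")
o=[cv2.resize(im,(800,600),interpolation=cv2.INTER_CUBIC)]
sc=camera("scene"); o[0][0:240,0:320]=cv2.resize(sc[165:285,190:350],(320,240),interpolation=cv2.INTER_CUBIC)
cv2.imwrite("pics/w7.png",o[0]); print(s["tool_pos"],s["time"])
E
```

```text
time: 11.95
tool_pos: [0.5322, -0.2846, 0.166]
tool_rot: [0.998, -0.065, -0.004, -0.001]
force: [0.9, -0.4, -0.4]
finger_gap: 0.498
[ 0.53218007 -0.28458923  0.16598624] 11.95
```

View pics/w7.png

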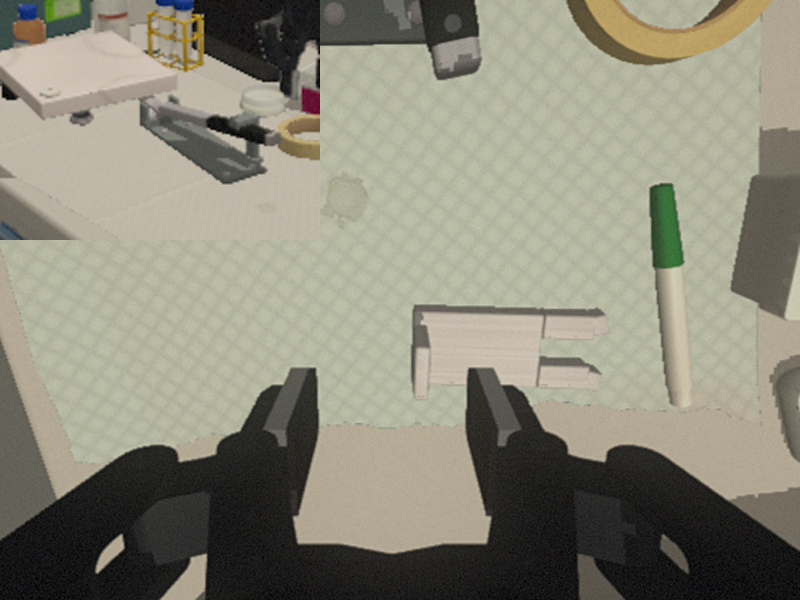

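The inset shows the bar held under the hook with the slab up. The shim's tab top is at (421,371) and its prong ends are at (605,321) and (601,376).

Run:
```python
from h import *
m=np.load("w7.npy",allow_pickle=True).item(); k=1.4286
t=onplane(m,421/k,371/k,.052); a=onplane(m,605/k,321/k,.016); b=onplane(m,600/k,376/k,.016); c=(a+b)/2
c1=onplane(m,414/k,309/k,.016); s1=(onplane(m,541/k,310/k,.016)+onplane(m,539/k,385/k,.016))/2
d=c-t; print(t,a,b,c,np.hypot(*d[:2]),np.arctan2(d[1],d[0]), c1, s1, "edge yaw",np.arctan2(*(a-c1)[[1,0]]))
```

```text
[ 0.54068014 -0.33039836  0.052     ] [ 0.6482783 -0.3288808  0.016    ] [ 0.64461933 -0.36282049  0.016     ] [ 0.64644882 -0.34585065  0.016     ] 0.10689147333562829 -0.14506881857759907 [ 0.54087396 -0.30782315  0.016     ] [ 0.61059118 -0.3408609   0.016     ] edge yaw -0.19360380849223105
```

```bash
python3 w.py '[.5405,-.3305,.06]' -.145;  python3 w.py '[.5405,-.3305,.023]' -.145
```

```text
12.05 [ 0.5324 -0.2838  0.1661] [-0.68  0.53  1.24 -0.    1.38 -0.55] {'wx': -0.01, 'wy': 0.09, 'wz': 0.19, 'dx': 0.59, 'dy': 1.82, 'dz': 4.24}
12.05 [ 0.5324 -0.2838  0.1661] [-0.68  0.53  1.24 -0.    1.38 -0.55] {'wx': -0.01, 'wy': 0.09, 'wz': 0.19, 'dx': 0.61, 'dy': 1.82, 'dz': 5.72}
```

```bash
python3 -m creep '[{"wx":0,"wy":0.09,"wz":0.19,"dx":0.6,"dy":1,"dz":1,"fingers":0},{"wx":0,"wy":0.09,"wz":0.19,"dx":0.6,"dy":1.82,"dz":2.4,"fingers":0},{"wx":0,"wy":0.09,"wz":0.19,"dx":0.6,"dy":1.82,"dz":3.8,"fingers":0},{"wx":0,"wy":0.09,"wz":0.19,"dx":0.6,"dy":1.82,"dz":4.8,"fingers":0},{"wx":0,"wy":0.09,"wz":0.19,"dx":0.6,"dy":1.82,"dz":5.4,"fingers":0},{"wx":0,"wy":0.09,"wz":0.19,"dx":0.6,"dy":1.82,"dz":5.7,"fingers":0},{"wx":0,"wy":0.09,"wz":0.19,"dx":0.6,"dy":1.82,"dz":5.7,"fingers":0},{"wx":0,"wy":0.09,"wz":0.19,"dx":0.6,"dy":1.82,"dz":5.7,"fingers":0}]'; python3 w.py '[.5405,-.3305,.023]' -.145
```

```text
time: 12.72
tool_pos: [0.5406, -0.3315, 0.0239]
tool_rot: [0.997, -0.073, 0.0, -0.0]
force: [0.4, -0.7, 0.1]
finger_gap: 0.502
12.72 [ 0.5406 -0.3315  0.0239] [-0.74  0.73  1.31  0.    1.1  -0.59] {'wx': -0.0, 'wy': -0.0, 'wz': -0.01, 'dx': -0.01, 'dy': -0.04, 'dz': 0.04}
```

```bash
python3 -m creep '[{"wx":0,"wy":0,"wz":0,"dx":0,"dy":-0.04,"dz":0,"fingers":1},{"wx":0,"wy":0,"wz":0,"dx":0,"dy":-0.04,"dz":0,"fingers":1},{"wx":0,"wy":0,"wz":0,"dx":0,"dy":-0.04,"dz":0,"fingers":1},{"wx":0,"wy":0,"wz":0,"dx":0,"dy":-0.04,"dz":0,"fingers":1},{"wx":0,"wy":0,"wz":0,"dx":0,"dy":-0.04,"dz":0,"fingers":1},{"wx":0,"wy":0,"wz":0,"dx":0,"dy":-0.04,"dz":0,"fingers":1},{"wx":0,"wy":0,"wz":0,"dx":0,"dy":-0.04,"dz":0,"fingers":1},{"wx":0,"wy":0,"wz":0,"dx":0,"dy":-0.04,"dz":-0.6,"fingers":1},{"wx":0,"wy":0,"wz":0,"dx":0,"dy":-0.04,"dz":-1.8,"fingers":1},{"wx":0,"wy":0,"wz":0,"dx":0,"dy":-0.04,"dz":-3.2,"fingers":1},{"wx":0,"wy":0,"wz":0,"dx":0,"dy":-0.04,"dz":-4.4,"fingers":1},{"wx":0,"wy":0,"wz":0,"dx":0,"dy":-0.04,"dz":-4.6,"fingers":1}]' 70; python3 w.py '[.447,-.045,.13]' 1.45
python3 - <<'E'
from h import *; from rig import *
m=camera_model("scene"); print(onplane(m,230.8,224.2,.022),onplane(m,232.7,226,.012))
print(proj(m,[[.4692,.1137,.02],[.4617,.107,.02]]))
E
```

```text
time: 13.72
tool_pos: [0.5416, -0.3323, 0.1437]
tool_rot: [0.997, -0.073, 0.003, 0.002]
force: [-0.4, -1.3, -0.9]
finger_gap: 0.081
13.72 [ 0.5416 -0.3323  0.1437] [-0.74  0.59  1.19  0.    1.35 -0.59] {'wx': 0.1, 'wy': -0.02, 'wz': -18.3, 'dx': -5.43, 'dy': -10.82, 'dz': 0.46}
[0.44834276 0.09953887 0.022     ] [0.45717892 0.10391627 0.012     ]
[[234.14518783 221.44792994]
 [233.26134205 222.81815127]]
```

```bash
python3 -m creep '[{"wx":0,"wy":0,"wz":-1.2,"dx":-1,"dy":-0.5,"dz":0,"fingers":1},{"wx":0,"wy":0,"wz":-2.5,"dx":-2,"dy":-1.5,"dz":0,"fingers":1},{"wx":0,"wy":0,"wz":-3.9,"dx":-3,"dy":-2.5,"dz":0,"fingers":1},{"wx":0,"wy":0,"wz":-5.3,"dx":-4,"dy":-3.5,"dz":0,"fingers":1},{"wx":0,"wy":0,"wz":-6.7,"dx":-5,"dy":-4.5,"dz":0,"fingers":1},{"wx":0,"wy":0,"wz":-8.1,"dx":-5.4,"dy":-5.5,"dz":0,"fingers":1},{"wx":0,"wy":0,"wz":-9.5,"dx":-5.4,"dy":-6.5,"dz":0,"fingers":1},{"wx":0,"wy":0,"wz":-10.9,"dx":-5.4,"dy":-7.5,"dz":0,"fingers":1},{"wx":0,"wy":0,"wz":-12.3,"dx":-5.4,"dy":-8.5,"dz":0,"fingers":1},{"wx":0,"wy":0,"wz":-13.7,"dx":-5.4,"dy":-9.5,"dz":0,"fingers":1},{"wx":0,"wy":0,"wz":-15.1,"dx":-5.4,"dy":-10.3,"dz":0,"fingers":1},{"wx":0.1,"wy":0,"wz":-16.5,"dx":-5.4,"dy":-10.8,"dz":0.4,"fingers":1}]'; python3 w.py '[.447,-.045,.045]' 1.45
```

```text
time: 14.72
tool_pos: [0.4464, -0.0424, 0.1289]
tool_rot: [0.796, 0.605, 0.001, -0.004]
force: [1.0, -0.6, -2.6]
finger_gap: 0.078
14.72 [ 0.4464 -0.0424  0.1289] [-0.36  0.32  1.73  0.01  1.1  -1.67] {'wx': -0.05, 'wy': -0.07, 'wz': -1.71, 'dx': -0.11, 'dy': 0.07, 'dz': 3.35}
```

```bash
python3 -m creep '[{"wx":-0.05,"wy":-0.07,"wz":-1.0,"dx":-0.11,"dy":0.07,"dz":1,"fingers":1},{"wx":-0.05,"wy":-0.07,"wz":-1.71,"dx":-0.11,"dy":0.07,"dz":2.2,"fingers":1},{"wx":-0.05,"wy":-0.07,"wz":-1.71,"dx":-0.11,"dy":0.07,"dz":3.3,"fingers":1},{"wx":-0.05,"wy":-0.07,"wz":-1.71,"dx":-0.11,"dy":0.07,"dz":3.9,"fingers":1},{"wx":-0.05,"wy":-0.07,"wz":-1.71,"dx":-0.11,"dy":0.07,"dz":3.9,"fingers":1},{"wx":-0.05,"wy":-0.07,"wz":-1.71,"dx":-0.11,"dy":0.07,"dz":3.9,"fingers":1}]'; python3 w.py '[.447,-.045,.03]' 1.45
python3 - <<'E'
from h import *; from rig import *
o=[];s=state();print(s["force"])
a=camera("scene"); cv2.imwrite("pics/scene8.png",a); b=camera("side"); cv2.imwrite("pics/side8.png",b); m=camera_model("wrist"); np.save("w8.npy",m,allow_pickle=True); c=camera("wrist"); cv2.imwrite("pics/wr8.png",c)
A=cv2.resize(a[190:260,190:290],(800,560),interpolation=cv2.INTER_CUBIC)
A=A[:340]; C=cv2.resize(c,(346,260)); B=cv2.resize(b[190:265,210:325],(454,296),interpolation=cv2.INTER_CUBIC)[:260]
cv2.imwrite("pics/c8.png",np.vstack([A,np.hstack([C,B])]))
E
```

```text
time: 15.22
tool_pos: [0.4463, -0.0465, 0.0304]
tool_rot: [0.751, 0.66, -0.001, -0.002]
force: [0.7, 0.6, -1.8]
finger_gap: 0.081
15.22 [ 0.4463 -0.0465  0.0304] [-0.37  0.49  1.85 -0.    0.81 -1.81] {'wx': -0.04, 'wy': -0.01, 'wz': -0.09, 'dx': 0.06, 'dy': 0.02, 'dz': 0.01}
[ 0.74120934  0.64450673 -1.84432475]
```

View pics/c8.png

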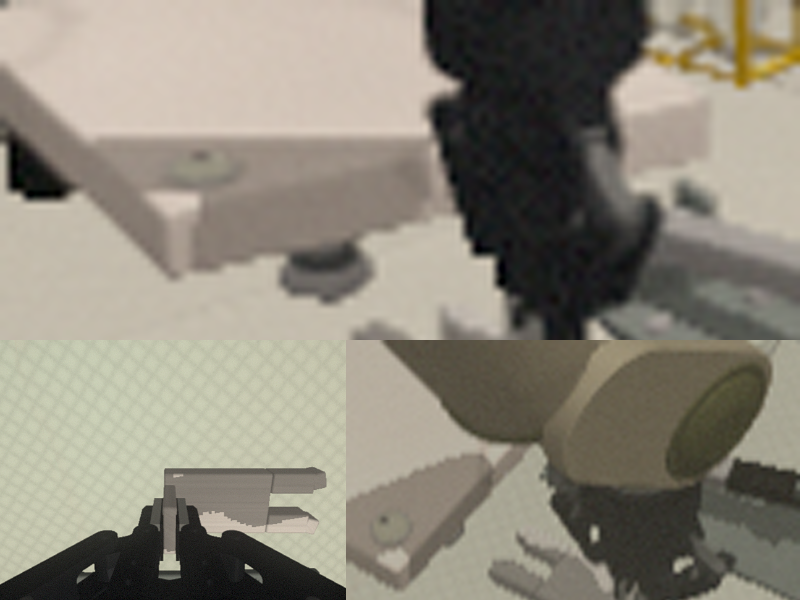

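```bash
cat > f8.py <<'E'
from h import *; from rig import *
A=camera_model("scene"); B=camera_model("side"); s=state()
def tl(p,t=-.022):
    x,y,z=p; return (x,85+(y-85)*np.cos(t)+z*np.sin(t), z*np.cos(t)+(y-85)*np.sin(t))
a=lambda u,v:(190+u/8,190+v/8); b=lambda u,v:(210+(u-346)/3.948,190+(v-340)/3.948)
oa=[(tl((-110,-120,40)),a(183,276)),(tl((110,-120,68)),a(709,97)),(tl((110,-120,40)),a(704,160)),(tl((-40,-95,19)),a(327,272))]
ob=[(tl((-110,-120,40)),b(405,590)),(tl((-110,-120,68)),b(399,555))]
x,r=fit([(A,oa),(B,ob)],[.515,.2,-.121]); print(x,r)
def T(x,own,z): 
    c,q=np.cos(x[2]),np.sin(x[2]); return np.array([x[0]+(c*own[0]-q*own[1])/1000,x[1]+(q*own[0]+c*own[1])/1000,z])
foot=T(x,(-40,-95),.02); print("foot",foot)
# shim from tool pose: TCP over tab, shim x = tool x; seat z
Rt=R.from_quat(s["tool_rot"]); tx=Rt.apply([1,0,0]); ty=Rt.apply([0,1,0]); bz=s["tool_pos"][2]-.0235
tab=s["tool_pos"]*[1,1,0]; sh=lambda X,Y,Z: tab+tx*(X+76)/1000+ty*Y/1000+np.array([0,0,bz+Z/1000])
if __name__=="__main__":
    pts=[(sh(32,15,16),(0,0,255)),(sh(32,-15,16),(0,0,255)),(sh(-5,0,16),(255,0,0)),(foot,(0,255,0)),(np.array([.4692,.1137,.02]),(255,255,0)),(T(x,(-110,-120),.044),(0,255,0))]
    o=[]
    for n,m,(X,Y) in (("scene",A,(205,200)),("side",B,(210,200))):
        big=cv2.resize(cv2.imread(f"pics/{n}8.png")[Y:Y+75,X:X+57],None,fx=7,fy=7,interpolation=cv2.INTER_CUBIC)
        for q,c in pts:
            u,v=proj(m,[q])[0]; cv2.circle(big,(int((u-X+.5)*7),int((v-Y+.5)*7)),3,c,-1)
        o.append(big)
    cv2.imwrite("pics/c9.png",np.hstack(o))
E
python3 f8.py
```

```text
[ 0.51242414  0.19735001 -0.17238118] [-1.2 -1.1  0.9 -2.4  1.7 -1.7  0.3 -2.  -0.5  0.7  0.2  3.8]
foot [0.45672175 0.11061914 0.02      ]
```

View pics/c9.png

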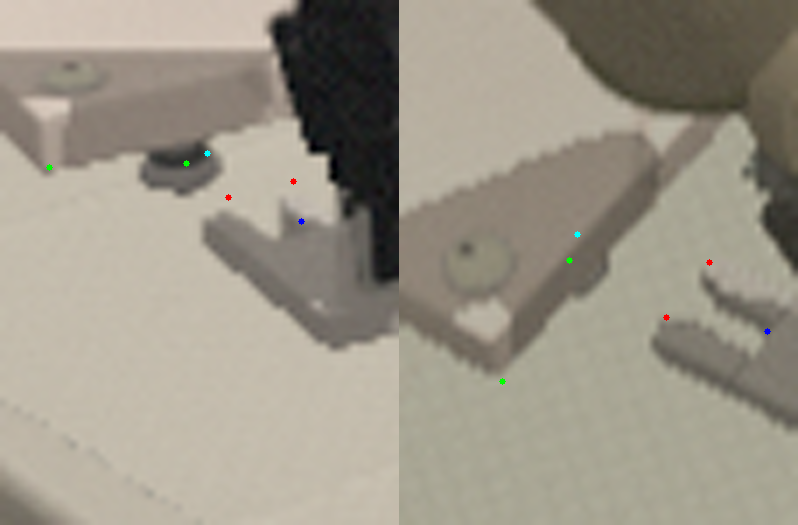

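The overlay shows a small bias: the projected prong tips (228,197) and (293,181) appear at about (214,213) and (284,203) in the scene view. In the side view (666,317) and (709,262) appear at (662,324) and (707,271). The flange spans columns 140–222 in the scene view. I'll solve for the foot with that bias removed.

```bash
cat > f9.py <<'E'
from f8 import *
ang=np.linspace(0,2*np.pi,72)
def ext(q,z0):
    rim=np.vstack([np.c_[q[0]+.018*np.cos(ang),q[1]+.018*np.sin(ang),np.full(72,z)] for z in (z0,z0+.006)])
    S=(proj(A,rim)-[205,200]+.5)*7; D=(proj(B,rim)-[210,200]+.5)*7+[399,0]
    return np.array([S[:,0].min(),S[:,0].max(),S[:,1].max(),D[:,0].max(),D[:,1].max()])
meas=np.array([140,222,189,609,298.])
for nm,bs,bd in (("bias",(-12,17),(-3,8)),("half",(-8,9),(-2,4)),("none",(0,0),(0,0))):
    bb=np.array([bs[0],bs[0],bs[1],bd[0],bd[1]])
    for z0 in (.02,):
        r=least_squares(lambda q:ext(q,z0)+bb-meas,[.46,.11]); 
        d=R.from_euler("z",.121).apply(np.r_[r.x-tab[:2],0]); print(nm,r.x.round(4),r.fun.round(1),"rel tab in slab axes",(d*1000).round(1))
E
python3 f9.py | tail -3
```

```text
bias [0.4614 0.1137] [-3.1  0.4  4.   1.4 -3.2] rel tab in slab axes [ -5.3 161.1   0. ]
half [0.4586 0.1124] [-3.   0.6 -1.3  2.1 -0.8] rel tab in slab axes [ -7.9 159.5   0. ]
none [0.4548 0.1118] [-1.8  1.9 -7.4  1.1  3.2] rel tab in slab axes [-11.7 158.4   0. ]
```

```bash
python3 -m creep '[{"wx":0,"wy":0,"wz":0,"dx":0,"dy":-0.25,"dz":0.1,"fingers":1},{"wx":0,"wy":0,"wz":0,"dx":0,"dy":-0.25,"dz":0.24,"fingers":1},{"wx":0,"wy":0,"wz":0,"dx":0.3,"dy":-0.25,"dz":0.26,"fingers":1},{"wx":0,"wy":0,"wz":0,"dx":0.7,"dy":-0.25,"dz":0.26,"fingers":1},{"wx":0,"wy":0,"wz":0,"dx":1.1,"dy":-0.25,"dz":0.26,"fingers":1},{"wx":0,"wy":0,"wz":0,"dx":1.5,"dy":-0.25,"dz":0.26,"fingers":1},{"wx":0,"wy":0,"wz":0,"dx":1.8,"dy":-0.25,"dz":0.26,"fingers":1},{"wx":0,"wy":0,"wz":0,"dx":2,"dy":-0.25,"dz":0.26,"fingers":1},{"wx":0,"wy":0,"wz":0,"dx":2,"dy":-0.25,"dz":0.26,"fingers":1}]'; python3 w.py '[.4508,.0378,.0238]' 1.442
```

```text
time: 16.12
tool_pos: [0.4469, 0.005, 0.0243]
tool_rot: [0.751, 0.661, -0.0, -0.001]
force: [-0.1, 1.1, -0.7]
finger_gap: 0.078
16.12 [0.4469 0.005  0.0243] [-0.26  0.5   1.86  0.    0.79 -1.7 ] {'wx': -0.02, 'wy': -0.01, 'wz': 0.02, 'dx': 1.32, 'dy': -0.01, 'dz': 0.02}
```

```bash
python3 -m creep '[{"wx":0,"wy":0,"wz":0,"dx":0.2,"dy":0,"dz":0.02,"fingers":1},{"wx":0,"wy":0,"wz":0,"dx":0.4,"dy":0,"dz":0.02,"fingers":1},{"wx":0,"wy":0,"wz":0,"dx":0.6,"dy":0,"dz":0.02,"fingers":1},{"wx":0,"wy":0,"wz":0,"dx":0.7,"dy":0,"dz":0.02,"fingers":1},{"wx":0,"wy":0,"wz":0,"dx":0.7,"dy":0,"dz":0.02,"fingers":1}]'; python3 w.py '[.4508,.0378,.0238]' 1.442
python3 - <<'E'
from h import *; from rig import *
a=camera("scene"); b=camera("side"); cv2.imwrite("pics/scene9.png",a);cv2.imwrite("pics/side9.png",b);print(state()["wrist_torque"])
E
```

```text
time: 16.53
tool_pos: [0.4487, 0.021, 0.0242]
tool_rot: [0.751, 0.661, -0.001, -0.001]
force: [-4.2, -1.2, 9.1]
finger_gap: 0.082
16.53 [0.4487 0.021  0.0242] [-0.22  0.5   1.85 -0.    0.79 -1.66] {'wx': -0.03, 'wy': 0.01, 'wz': 0.02, 'dx': 0.68, 'dy': -0.0, 'dz': 0.02}
[-0.07327217  0.59374492  0.42804348]
```

Torque and force agree that the stud is bearing on the near prong. I'll shift the shim 2.5 mm towards the robot, ease the downward pressure and go on.

```bash
python3 -m creep '[{"wx":0,"wy":0,"wz":0,"dx":-0.05,"dy":-0.05,"dz":-0.02,"fingers":1},{"wx":0,"wy":0,"wz":0,"dx":-0.05,"dy":-0.1,"dz":-0.03,"fingers":1},{"wx":0,"wy":0,"wz":0,"dx":0.05,"dy":-0.1,"dz":-0.03,"fingers":1},{"wx":0,"wy":0,"wz":0,"dx":0.15,"dy":-0.1,"dz":-0.03,"fingers":1},{"wx":0,"wy":0,"wz":0,"dx":0.2,"dy":-0.1,"dz":-0.03,"fingers":1},{"wx":0,"wy":0,"wz":0,"dx":0.2,"dy":-0.1,"dz":-0.03,"fingers":1}]'; python3 w.py '[.4508,.0378,.0238]' 1.442;python3 -c "
from rig import *;print(state()['wrist_torque'])"
```

```text
time: 17.13
tool_pos: [0.4473, 0.0267, 0.0244]
tool_rot: [0.751, 0.66, -0.0, -0.001]
force: [-0.4, -0.0, -1.2]
finger_gap: 0.081
17.13 [0.4473 0.0267 0.0244] [-0.21  0.5   1.85  0.    0.79 -1.65] {'wx': -0.02, 'wy': -0.01, 'wz': 0.01, 'dx': 0.46, 'dy': 0.08, 'dz': 0.02}
[-0.1003875   0.02380305 -0.00655457]
```

```bash
python3 -m creep '[{"wx":0,"wy":0,"wz":0,"dx":0.1,"dy":0,"dz":0,"fingers":1},{"wx":0,"wy":0,"wz":0,"dx":0.2,"dy":0,"dz":0,"fingers":1},{"wx":0,"wy":0,"wz":0,"dx":0.3,"dy":0,"dz":0,"fingers":1},{"wx":0,"wy":0,"wz":0,"dx":0.3,"dy":0,"dz":0,"fingers":1}]'; python3 -m creep '[{"wx":0,"wy":0,"wz":0,"dx":0.05,"dy":0,"dz":0,"fingers":1},{"wx":0,"wy":0,"wz":0,"dx":0.1,"dy":0,"dz":0,"fingers":1},{"wx":0,"wy":0,"wz":0,"dx":0.1,"dy":0,"dz":0,"fingers":1}]';python3 -c "
from rig import *;print(state()['wrist_torque'])"
```

```text
time: 17.47
tool_pos: [0.4482, 0.0343, 0.0245]
tool_rot: [0.751, 0.66, -0.0, -0.001]
force: [0.1, -0.4, -2.9]
finger_gap: 0.08
time: 17.72
tool_pos: [0.4486, 0.0356, 0.0246]
tool_rot: [0.751, 0.661, -0.001, -0.0]
force: [-2.1, -8.2, 0.5]
finger_gap: 0.078
[-1.19680338  0.22744078  0.04041037]
```

The slot's closed end meets the stud: 8 N straight back and no yaw moment. Releasing the tab and rising.

```bash
python3 -m creep '[{"wx":0,"wy":0,"wz":0,"dx":0,"dy":0,"dz":0.02,"fingers":1},{"wx":0,"wy":0,"wz":0,"dx":0,"dy":0,"dz":0.02,"fingers":0.75},{"wx":0,"wy":0,"wz":0,"dx":0,"dy":0,"dz":0.02,"fingers":0.6},{"wx":0,"wy":0,"wz":0,"dx":0,"dy":0,"dz":0.02,"fingers":0.45},{"wx":0,"wy":0,"wz":0,"dx":0,"dy":0,"dz":0.02,"fingers":0.45},{"wx":0,"wy":0,"wz":0,"dx":0,"dy":0,"dz":-1,"fingers":0.45},{"wx":0,"wy":0,"wz":0,"dx":0,"dy":0,"dz":-2.5,"fingers":0.45},{"wx":0,"wy":0,"wz":0,"dx":0,"dy":0,"dz":-4,"fingers":0.45},{"wx":0,"wy":0,"wz":0,"dx":0,"dy":0,"dz":-5,"fingers":0.2}]'; python3 bt.py .12 .2 -.001 0 0.07
python3 - <<'E'
from f8 import *
# overlay check numbers: predicted vs image later
a=camera("scene"); b=camera("side"); cv2.imwrite("pics/scene10.png",a);cv2.imwrite("pics/side10.png",b)
A1=cv2.resize(a[185:275,190:320],(800,554),interpolation=cv2.INTER_CUBIC); cv2.imwrite("pics/c10.png",A1)
E
```

```text
time: 18.47
tool_pos: [0.4492, 0.0363, 0.1526]
tool_rot: [0.751, 0.66, 0.001, 0.0]
force: [-0.4, -0.0, -0.4]
finger_gap: 0.389
goal [ 0.5651 -0.0688  0.1114] now [0.4492 0.0363 0.1526] [-0.4 -0.  -0.4] [-0.18  0.29  1.69  0.    1.16 -1.63]
{'wx': -1.15, 'wy': -0.95, 'wz': 15.6, 'dx': -3.58, 'dy': 5.13, 'dz': 1.65}
[ 0.51242414  0.19735001 -0.17238118] [-1.2 -1.1  0.9 -2.4  1.7 -1.7  0.3 -2.  -0.5  0.7  0.2  3.8]
foot [0.45672175 0.11061914 0.02      ]
```

```bash
cat > g.py <<'E'
from h import *; from rig import *; import sys
up=float(sys.argv[1]); Rt=tool_R(.079,-.118); s=state()
p=np.array([.565,-.0709,.0412])-up*Rt.apply([0,0,1]); print(p.round(4),s["tool_pos"].round(4),s["force"].round(1),rel(s,p,Rt))
E
python3 g.py .08
python3 -m creep '[{"wx":0,"wy":0,"wz":1.4,"dx":-0.6,"dy":0.5,"dz":0,"fingers":0},{"wx":0,"wy":0,"wz":2.8,"dx":-1.2,"dy":1.2,"dz":0,"fingers":0},{"wx":-0.2,"wy":-0.1,"wz":4.2,"dx":-1.8,"dy":2,"dz":0,"fingers":0},{"wx":-0.4,"wy":-0.2,"wz":5.6,"dx":-2.4,"dy":2.8,"dz":0,"fingers":0},{"wx":-0.5,"wy":-0.3,"wz":7,"dx":-3,"dy":3.6,"dz":0,"fingers":0},{"wx":-0.6,"wy":-0.4,"wz":8.4,"dx":-3.2,"dy":4.4,"dz":0.2,"fingers":0},{"wx":-0.7,"wy":-0.6,"wz":9.8,"dx":-3.3,"dy":5,"dz":0.5,"fingers":0},{"wx":-0.8,"wy":-0.7,"wz":11.2,"dx":-3.3,"dy":5.1,"dz":0.8,"fingers":0},{"wx":-0.9,"wy":-0.8,"wz":12.6,"dx":-3.3,"dy":5.1,"dz":1,"fingers":0},{"wx":-1.1,"wy":-0.9,"wz":14,"dx":-3.3,"dy":5.1,"dz":1.2,"fingers":0},{"wx":-1.13,"wy":-0.93,"wz":15.6,"dx":-3.3,"dy":5.1,"dz":1.25,"fingers":0},{"wx":-1.13,"wy":-0.93,"wz":15.6,"dx":-3.3,"dy":5.1,"dz":1.25,"fingers":0}]'; python3 g.py .08; python3 g.py 0
```

```text
[ 0.5643 -0.0615  0.1206] [0.4505 0.0361 0.1532] [ 0.5  0.3 -0.4] {'wx': -1.08, 'wy': -0.97, 'wz': 15.6, 'dx': -3.29, 'dy': 5.0, 'dz': 1.33}
time: 19.57
tool_pos: [0.564, -0.0615, 0.1163]
tool_rot: [0.998, 0.037, -0.0, 0.058]
force: [0.3, 0.7, -0.1]
finger_gap: 0.5
[ 0.5643 -0.0615  0.1206] [ 0.564  -0.0615  0.1163] [ 0.3  0.7 -0.1] {'wx': -0.02, 'wy': 0.06, 'wz': -0.04, 'dx': 0.01, 'dy': 0.02, 'dz': -0.17}
[ 0.565  -0.0709  0.0412] [ 0.564  -0.0615  0.1163] [ 0.3  0.7 -0.1] {'wx': -0.02, 'wy': 0.06, 'wz': -0.04, 'dx': 0.02, 'dy': 0.03, 'dz': 3.03}
```

Now down onto the handle and grip. Fingers at 0.5 open give about 10 mm clearance each side.

```bash
python3 -m creep '[{"wx":0,"wy":0.06,"wz":-0.04,"dx":0.02,"dy":0.03,"dz":0.8,"fingers":0},{"wx":0,"wy":0.06,"wz":-0.04,"dx":0.02,"dy":0.03,"dz":1.8,"fingers":0},{"wx":0,"wy":0.06,"wz":-0.04,"dx":0.02,"dy":0.03,"dz":2.6,"fingers":0},{"wx":0,"wy":0.06,"wz":-0.04,"dx":0.02,"dy":0.03,"dz":3.03,"fingers":0},{"wx":0,"wy":0.06,"wz":-0.04,"dx":0.02,"dy":0.03,"dz":3.03,"fingers":0},{"wx":0,"wy":0.06,"wz":-0.04,"dx":0.02,"dy":0.03,"dz":3.03,"fingers":0.3},{"wx":0,"wy":0.06,"wz":-0.04,"dx":0.02,"dy":0.03,"dz":3.03,"fingers":0.6},{"wx":0,"wy":0.06,"wz":-0.04,"dx":0.02,"dy":0.03,"dz":3.03,"fingers":1},{"wx":0,"wy":0.06,"wz":-0.04,"dx":0.02,"dy":0.03,"dz":3.03,"fingers":1},{"wx":0,"wy":0.06,"wz":-0.04,"dx":0.02,"dy":0.03,"dz":3.03,"fingers":1},{"wx":0,"wy":0.06,"wz":-0.04,"dx":0.02,"dy":0.03,"dz":3.03,"fingers":1}]' 90; python3 g.py 0;  for t in .12 .09 .06; do python3 bt.py $t .2 -.001 0 0; done
```

```text
time: 20.48
tool_pos: [0.5649, -0.0716, 0.0439]
tool_rot: [0.997, 0.042, 0.003, 0.059]
force: [-5.3, -1.2, 0.2]
finger_gap: 0.228
[ 0.565  -0.0709  0.0412] [ 0.5649 -0.0716  0.0439] [-5.3 -1.2  0.2] {'wx': -0.0, 'wy': -0.02, 'wz': 0.05, 'dx': 0.01, 'dy': -0.04, 'dz': 0.1}
goal [ 0.5651 -0.0688  0.0414] now [ 0.5649 -0.0716  0.0439] [-5.3 -1.2  0.2] [-0.28  0.61  1.52 -0.13  0.98 -0.3 ]
{'wx': -0.03, 'wy': -0.02, 'wz': 0.05, 'dx': 0.02, 'dy': -0.12, 'dz': 0.09}
goal [ 0.5652 -0.0694  0.0379] now [ 0.5649 -0.0716  0.0439] [-5.3 -1.2  0.2] [-0.28  0.61  1.52 -0.13  0.98 -0.3 ]
{'wx': 0.32, 'wy': -0.02, 'wz': 0.05, 'dx': 0.02, 'dy': -0.11, 'dz': 0.23}
goal [ 0.5652 -0.07    0.0343] now [ 0.5649 -0.0716  0.0439] [-5.3 -1.2  0.2] [-0.28  0.61  1.52 -0.13  0.98 -0.3 ]
{'wx': 0.66, 'wy': -0.02, 'wz': 0.05, 'dx': 0.02, 'dy': -0.11, 'dz': 0.37}
```

```bash
sed -i 's/OFF=.0047; S=.005/OFF=.0021; S=.0076/' bt.py; for a in ".12 .2" ".06 .2" ".06 .1" ".06 0"; do python3 bt.py $a -.001 0 0|tail -1; done
```

```text
{'wx': -0.03, 'wy': -0.02, 'wz': 0.05, 'dx': 0.02, 'dy': -0.02, 'dz': 0.02}
{'wx': 0.66, 'wy': -0.02, 'wz': 0.05, 'dx': 0.02, 'dy': -0.01, 'dz': 0.31}
{'wx': 0.66, 'wy': -0.12, 'wz': 1.19, 'dx': -0.46, 'dy': -0.03, 'dz': 0.31}
{'wx': 0.66, 'wy': -0.22, 'wz': 2.33, 'dx': -0.94, 'dy': -0.11, 'dz': 0.3}
```

```bash
python3 -m creep '[{"wx":0.2,"wy":0,"wz":0,"dx":0,"dy":0,"dz":0.1,"fingers":1},{"wx":0.45,"wy":0,"wz":0,"dx":0,"dy":0,"dz":0.21,"fingers":1},{"wx":0.68,"wy":0,"wz":0,"dx":0,"dy":0,"dz":0.32,"fingers":1},{"wx":0.68,"wy":0,"wz":0,"dx":0,"dy":0,"dz":0.32,"fingers":1},{"wx":0.68,"wy":0,"wz":0,"dx":0,"dy":0,"dz":0.32,"fingers":1}]'; for a in ".06 .2" ".06 .15" ".06 .1" ".06 .05" ".06 0"; do python3 bt.py $a -.001 0 0; done
```

```text
time: 20.9
tool_pos: [0.565, -0.0726, 0.0362]
tool_rot: [0.999, 0.042, 0.002, 0.029]
force: [-6.2, -1.3, 2.8]
finger_gap: 0.229
goal [ 0.5654 -0.0723  0.0362] now [ 0.565  -0.0726  0.0362] [-6.2 -1.3  2.8] [-0.31  0.62  1.51 -0.06  0.99 -0.36]
{'wx': -0.02, 'wy': -0.02, 'wz': 0.05, 'dx': 0.02, 'dy': -0.01, 'dz': 0.0}
goal [ 0.5594 -0.0726  0.0362] now [ 0.565  -0.0726  0.0362] [-6.2 -1.3  2.8] [-0.31  0.62  1.51 -0.06  0.99 -0.36]
{'wx': -0.02, 'wy': -0.05, 'wz': 0.62, 'dx': -0.22, 'dy': -0.02, 'dz': 0.0}
goal [ 0.5534 -0.0726  0.0362] now [ 0.565  -0.0726  0.0362] [-6.2 -1.3  2.8] [-0.31  0.62  1.51 -0.06  0.99 -0.36]
{'wx': -0.02, 'wy': -0.08, 'wz': 1.19, 'dx': -0.46, 'dy': -0.04, 'dz': -0.0}
goal [ 0.5474 -0.0724  0.0362] now [ 0.565  -0.0726  0.0362] [-6.2 -1.3  2.8] [-0.31  0.62  1.51 -0.06  0.99 -0.36]
{'wx': -0.02, 'wy': -0.12, 'wz': 1.76, 'dx': -0.7, 'dy': -0.07, 'dz': -0.0}
goal [ 0.5414 -0.0718  0.0362] now [ 0.565  -0.0726  0.0362] [-6.2 -1.3  2.8] [-0.31  0.62  1.51 -0.06  0.99 -0.36]
{'wx': -0.02, 'wy': -0.15, 'wz': 2.34, 'dx': -0.94, 'dy': -0.11, 'dz': -0.01}
```

```bash
python3 -m creep '[{"wx":0,"wy":-0.02,"wz":0.3,"dx":-0.11,"dy":-0.01,"dz":0,"fingers":1},{"wx":0,"wy":-0.04,"wz":0.62,"dx":-0.22,"dy":-0.02,"dz":0,"fingers":1},{"wx":0,"wy":-0.06,"wz":0.9,"dx":-0.34,"dy":-0.03,"dz":0,"fingers":1},{"wx":0,"wy":-0.08,"wz":1.19,"dx":-0.46,"dy":-0.04,"dz":0,"fingers":1},{"wx":0,"wy":-0.1,"wz":1.47,"dx":-0.58,"dy":-0.05,"dz":0,"fingers":1},{"wx":0,"wy":-0.12,"wz":1.76,"dx":-0.7,"dy":-0.07,"dz":0,"fingers":1},{"wx":0,"wy":-0.14,"wz":2.05,"dx":-0.82,"dy":-0.09,"dz":0,"fingers":1},{"wx":0,"wy":-0.15,"wz":2.34,"dx":-0.96,"dy":-0.11,"dz":0,"fingers":1},{"wx":0,"wy":-0.15,"wz":2.34,"dx":-0.98,"dy":-0.11,"dz":0,"fingers":1},{"wx":0,"wy":-0.15,"wz":2.34,"dx":-0.98,"dy":-0.11,"dz":0,"fingers":1}]'; for a in .06 .15 .25 .35 .5; do python3 bt.py $a 0 -.002 0 0; done
```

```text
time: 21.73
tool_pos: [0.5412, -0.0721, 0.0357]
tool_rot: [0.998, -0.061, -0.001, 0.029]
force: [-2.9, -3.6, 5.4]
finger_gap: 0.224
goal [ 0.5404 -0.0717  0.0362] now [ 0.5412 -0.0721  0.0357] [-2.9 -3.6  5.4] [-0.32  0.59  1.57 -0.07  0.96 -0.16]
{'wx': -0.02, 'wy': -0.03, 'wz': -0.01, 'dx': -0.04, 'dy': -0.01, 'dz': -0.02}
goal [ 0.5406 -0.0696  0.0469] now [ 0.5412 -0.0721  0.0357] [-2.9 -3.6  5.4] [-0.32  0.59  1.57 -0.07  0.96 -0.16]
{'wx': -1.05, 'wy': -0.03, 'wz': -0.01, 'dx': -0.03, 'dy': -0.07, 'dz': -0.46}
goal [ 0.541  -0.0663  0.0586] now [ 0.5412 -0.0721  0.0357] [-2.9 -3.6  5.4] [-0.32  0.59  1.57 -0.07  0.96 -0.16]
{'wx': -2.2, 'wy': -0.03, 'wz': -0.01, 'dx': -0.03, 'dy': -0.18, 'dz': -0.93}
goal [ 0.5416 -0.0618  0.0699] now [ 0.5412 -0.0721  0.0357] [-2.9 -3.6  5.4] [-0.32  0.59  1.57 -0.07  0.96 -0.16]
{'wx': -3.34, 'wy': -0.03, 'wz': -0.01, 'dx': -0.03, 'dy': -0.33, 'dz': -1.39}
goal [ 0.5427 -0.053   0.0858] now [ 0.5412 -0.0721  0.0357] [-2.9 -3.6  5.4] [-0.32  0.59  1.57 -0.07  0.96 -0.16]
{'wx': -5.06, 'wy': -0.02, 'wz': -0.01, 'dx': -0.03, 'dy': -0.65, 'dz': -2.05}
```

```bash
python3 -m creep '[{"wx":-0.25,"wy":0,"wz":0,"dx":-0.02,"dy":-0.02,"dz":-0.11,"fingers":1},{"wx":-0.5,"wy":0,"wz":0,"dx":-0.03,"dy":-0.03,"dz":-0.22,"fingers":1},{"wx":-0.75,"wy":0,"wz":0,"dx":-0.03,"dy":-0.05,"dz":-0.33,"fingers":1},{"wx":-1.05,"wy":0,"wz":0,"dx":-0.03,"dy":-0.07,"dz":-0.46,"fingers":1},{"wx":-1.25,"wy":0,"wz":0,"dx":-0.03,"dy":-0.09,"dz":-0.54,"fingers":1},{"wx":-1.45,"wy":0,"wz":0,"dx":-0.03,"dy":-0.11,"dz":-0.62,"fingers":1},{"wx":-1.65,"wy":0,"wz":0,"dx":-0.03,"dy":-0.13,"dz":-0.7,"fingers":1},{"wx":-1.85,"wy":0,"wz":0,"dx":-0.03,"dy":-0.15,"dz":-0.79,"fingers":1},{"wx":-2.05,"wy":0,"wz":0,"dx":-0.03,"dy":-0.17,"dz":-0.87,"fingers":1},{"wx":-2.2,"wy":0,"wz":0,"dx":-0.03,"dy":-0.18,"dz":-0.93,"fingers":1},{"wx":-2.2,"wy":0,"wz":0,"dx":-0.03,"dy":-0.18,"dz":-0.93,"fingers":1}]'; for a in ".25" .35 .5; do python3 bt.py $a 0 -.002 0 0; done
python3 - <<'E'
from rig import *
import cv2
cv2.imwrite("pics/scene11.png",camera("scene")); cv2.imwrite("pics/side11.png",camera("side"))
E
```

```text
time: 22.65
tool_pos: [0.5413, -0.0652, 0.0579]
tool_rot: [0.99, -0.06, -0.007, 0.124]
force: [0.3, -2.3, -0.3]
finger_gap: 0.222
goal [ 0.541  -0.0663  0.0586] now [ 0.5413 -0.0652  0.0579] [ 0.3 -2.3 -0.3] [-0.22  0.58  1.55 -0.3   1.01  0.06]
{'wx': -0.0, 'wy': -0.02, 'wz': -0.0, 'dx': -0.0, 'dy': 0.05, 'dz': -0.02}
goal [ 0.5416 -0.0618  0.0699] now [ 0.5413 -0.0652  0.0579] [ 0.3 -2.3 -0.3] [-0.22  0.58  1.55 -0.3   1.01  0.06]
{'wx': -1.15, 'wy': -0.02, 'wz': -0.01, 'dx': -0.0, 'dy': -0.01, 'dz': -0.5}
goal [ 0.5427 -0.053   0.0858] now [ 0.5413 -0.0652  0.0579] [ 0.3 -2.3 -0.3] [-0.22  0.58  1.55 -0.3   1.01  0.06]
{'wx': -2.87, 'wy': -0.02, 'wz': -0.01, 'dx': -0.0, 'dy': -0.2, 'dz': -1.21}
```

Run:
```python
import cv2, numpy as np
a=cv2.imread("pics/scene11.png")[180:265,180:290]; b=cv2.imread("pics/side11.png")[150:265,200:320]
A=cv2.resize(a,(440,340),interpolation=cv2.INTER_CUBIC);B=cv2.resize(b,(355,340),interpolation=cv2.INTER_CUBIC)
c=cv2.imread("pics/scene10.png")[180:245,180:290]; d=cv2.imread("pics/side10.png")[150:238,200:320]
C=cv2.resize(c,(440,260),interpolation=cv2.INTER_CUBIC);D=cv2.resize(d,(355,260),interpolation=cv2.INTER_CUBIC)
cv2.imwrite("pics/c11.png",np.vstack([np.hstack([A,B]),np.hstack([C,D])]))
```

```text
(no output)
```

View pics/c11.png

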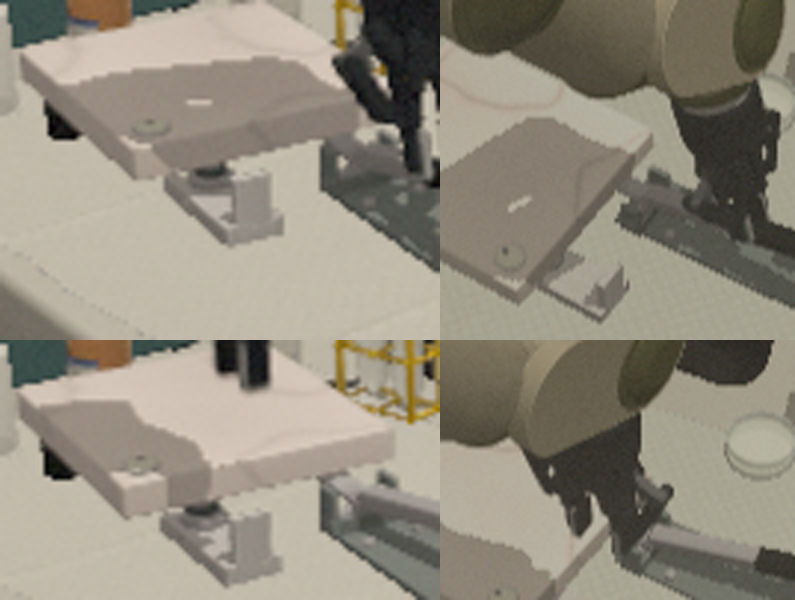

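The foot rests on the shim with the tab outside, and the slab looks level. Now I'll bring the blade down off the slab and withdraw it.

```bash
python3 -m creep '[{"wx":-0.4,"wy":0,"wz":0,"dx":0,"dy":0.02,"dz":-0.2,"fingers":1},{"wx":-0.8,"wy":0,"wz":0,"dx":0,"dy":0.01,"dz":-0.39,"fingers":1},{"wx":-1.2,"wy":0,"wz":0,"dx":0,"dy":0,"dz":-0.57,"fingers":1},{"wx":-1.6,"wy":0,"wz":0,"dx":0,"dy":-0.04,"dz":-0.76,"fingers":1},{"wx":-2,"wy":0,"wz":0,"dx":0,"dy":-0.08,"dz":-0.93,"fingers":1},{"wx":-2,"wy":0,"wz":0,"dx":0,"dy":-0.08,"dz":-0.93,"fingers":1}]'; for a in "0 .002" ".03 .004" ".09 .01"; do python3 bt.py .424 0 -.002 $a; done
```

```text
time: 23.25
tool_pos: [0.5418, -0.0571, 0.0793]
tool_rot: [0.976, -0.059, -0.013, 0.21]
force: [-0.0, 0.6, -3.7]
finger_gap: 0.226
goal [ 0.5421 -0.0578  0.0799] now [ 0.5418 -0.0571  0.0793] [-0.   0.6 -3.7] [-0.13  0.58  1.52 -0.48  1.09  0.23]
{'wx': 0.0, 'wy': -0.01, 'wz': 0.01, 'dx': 0.01, 'dy': 0.03, 'dz': -0.01}
goal [ 0.5385 -0.0875  0.0841] now [ 0.5418 -0.0571  0.0793] [-0.   0.6 -3.7] [-0.13  0.58  1.52 -0.48  1.09  0.23]
{'wx': 0.0, 'wy': -0.01, 'wz': 0.01, 'dx': 0.01, 'dy': 1.19, 'dz': 0.33}
goal [ 0.5312 -0.1469  0.0946] now [ 0.5418 -0.0571  0.0793] [-0.   0.6 -3.7] [-0.13  0.58  1.52 -0.48  1.09  0.23]
{'wx': 0.0, 'wy': -0.01, 'wz': 0.01, 'dx': 0.01, 'dy': 3.55, 'dz': 0.93}
```

```bash
python3 -m creep '[{"wx":0,"wy":0,"wz":0,"dx":0,"dy":0.4,"dz":0.1,"fingers":1},{"wx":0,"wy":0,"wz":0,"dx":0,"dy":0.8,"dz":0.21,"fingers":1},{"wx":0,"wy":0,"wz":0,"dx":0,"dy":1.3,"dz":0.35,"fingers":1},{"wx":0,"wy":0,"wz":0,"dx":0,"dy":1.9,"dz":0.5,"fingers":1},{"wx":0,"wy":0,"wz":0,"dx":0,"dy":2.7,"dz":0.71,"fingers":1},{"wx":0,"wy":0,"wz":0,"dx":0,"dy":3.55,"dz":0.93,"fingers":1},{"wx":0,"wy":0,"wz":0,"dx":0,"dy":3.55,"dz":0.5,"fingers":1},{"wx":0,"wy":0,"wz":0,"dx":0,"dy":3.55,"dz":-0.5,"fingers":1},{"wx":0,"wy":0,"wz":0,"dx":0,"dy":3.55,"dz":-1.5,"fingers":1},{"wx":0,"wy":0,"wz":0,"dx":0,"dy":3.55,"dz":-2,"fingers":1}]'; python3 w.py '[.40,-.2545,.06]' -.296;  python3 w.py '[.40,-.2545,.009]' -.296
```

```text
time: 24.08
tool_pos: [0.5348, -0.1187, 0.1644]
tool_rot: [0.976, -0.06, -0.011, 0.21]
force: [1.2, 0.6, -4.6]
finger_gap: 0.218
24.08 [ 0.5348 -0.1187  0.1644] [-0.24  0.46  1.45 -0.45  1.21  0.04] {'wx': 4.84, 'wy': -0.47, 'wz': 1.95, 'dx': -4.7, 'dy': 3.81, 'dz': 6.28}
24.08 [ 0.5348 -0.1187  0.1644] [-0.24  0.46  1.45 -0.45  1.21  0.04] {'wx': 4.84, 'wy': -0.47, 'wz': 1.95, 'dx': -4.71, 'dy': 2.97, 'dz': 8.14}
```

```bash
python3 -m creep '[{"wx":0,"wy":0,"wz":0,"dx":-1.3,"dy":0.5,"dz":0,"fingers":1},{"wx":0.8,"wy":0,"wz":0.4,"dx":-2.6,"dy":1,"dz":0.6,"fingers":1},{"wx":2,"wy":-0.1,"wz":0.8,"dx":-3.8,"dy":1.8,"dz":1.6,"fingers":1},{"wx":3.2,"wy":-0.3,"wz":1.3,"dx":-4.7,"dy":2.6,"dz":2.8,"fingers":1},{"wx":4.2,"wy":-0.4,"wz":1.8,"dx":-4.7,"dy":3.4,"dz":4,"fingers":1},{"wx":4.84,"wy":-0.47,"wz":1.95,"dx":-4.7,"dy":3.8,"dz":5.2,"fingers":1},{"wx":4.84,"wy":-0.47,"wz":1.95,"dx":-4.7,"dy":3.81,"dz":6.28,"fingers":1},{"wx":4.84,"wy":-0.47,"wz":1.95,"dx":-4.7,"dy":3.81,"dz":6.28,"fingers":1},{"wx":4.84,"wy":-0.47,"wz":1.95,"dx":-4.7,"dy":3.81,"dz":6.28,"fingers":1}]';  python3 w.py '[.40,-.2545,.009]' -.296
```

```text
time: 24.83
tool_pos: [0.3985, -0.2549, 0.0573]
tool_rot: [0.989, -0.148, -0.003, -0.001]
force: [0.3, -0.8, -3.7]
finger_gap: 0.222
24.83 [ 0.3985 -0.2549  0.0573] [-0.82  0.47  1.75 -0.    0.93 -0.52] {'wx': -0.0, 'wy': 0.06, 'wz': -0.02, 'dx': 0.06, 'dy': -0.03, 'dz': 1.93}
```

```bash
python3 -m creep '[{"wx":0,"wy":0.05,"wz":0,"dx":0,"dy":0,"dz":0.5,"fingers":1},{"wx":0,"wy":0.05,"wz":0,"dx":0,"dy":0,"dz":1,"fingers":1},{"wx":0,"wy":0.05,"wz":0,"dx":0,"dy":0,"dz":1.4,"fingers":1},{"wx":0,"wy":0.05,"wz":0,"dx":0,"dy":0,"dz":1.7,"fingers":1},{"wx":0,"wy":0.05,"wz":0,"dx":0,"dy":0,"dz":1.85,"fingers":1},{"wx":0,"wy":0.05,"wz":0,"dx":0,"dy":0,"dz":1.93,"fingers":1},{"wx":0,"wy":0.05,"wz":0,"dx":0,"dy":0,"dz":1.93,"fingers":1}]';  python3 w.py '[.40,-.2545,.006]' -.296
```

```text
time: 25.42
tool_pos: [0.3998, -0.254, 0.0099]
tool_rot: [0.989, -0.147, 0.001, 0.001]
force: [-0.2, -1.3, -4.7]
finger_gap: 0.225
25.42 [ 0.3998 -0.254   0.0099] [-0.82  0.55  1.8  -0.    0.79 -0.52] {'wx': 0.01, 'wy': -0.02, 'wz': 0.02, 'dx': 0.01, 'dy': 0.02, 'dz': 0.16}
```

```bash
python3 -m creep '[{"wx":0,"wy":0,"wz":0,"dx":0,"dy":0,"dz":0.06,"fingers":1},{"wx":0,"wy":0,"wz":0,"dx":0,"dy":0,"dz":0.11,"fingers":1},{"wx":0,"wy":0,"wz":0,"dx":0,"dy":0,"dz":0.11,"fingers":1}]';  python3 w.py '[.40,-.2545,.005]' -.296
```

```text
time: 25.67
tool_pos: [0.3999, -0.2543, 0.0076]
tool_rot: [0.989, -0.147, 0.001, 0.001]
force: [-1.2, 1.5, 5.9]
finger_gap: 0.225
25.67 [ 0.3999 -0.2543  0.0076] [-0.82  0.56  1.8  -0.    0.78 -0.52] {'wx': 0.02, 'wy': -0.03, 'wz': 0.01, 'dx': 0.01, 'dy': 0.01, 'dz': 0.11}
```

Contact with the bench. Opening, then retreating upward.

```bash
python3 -m creep '[{"wx":0,"wy":0,"wz":0,"dx":0,"dy":0,"dz":0.12,"fingers":0.5},{"wx":0,"wy":0,"wz":0,"dx":0,"dy":0,"dz":0.12,"fingers":0.3},{"wx":0,"wy":0,"wz":0,"dx":0,"dy":0,"dz":0.12,"fingers":0},{"wx":0,"wy":0,"wz":0,"dx":0,"dy":0,"dz":0.12,"fingers":-0.3},{"wx":0,"wy":0,"wz":0,"dx":0,"dy":0,"dz":0.12,"fingers":-0.3},{"wx":0,"wy":0,"wz":0,"dx":0,"dy":0,"dz":-1,"fingers":-0.3},{"wx":0,"wy":0,"wz":0,"dx":0,"dy":0,"dz":-2.5,"fingers":-0.3},{"wx":0,"wy":0,"wz":0,"dx":0,"dy":0,"dz":-4,"fingers":-0.3},{"wx":0,"wy":0,"wz":0,"dx":0,"dy":0,"dz":-5.5,"fingers":-0.3},{"wx":0,"wy":0,"wz":0,"dx":0,"dy":0,"dz":-7,"fingers":-0.3},{"wx":0,"wy":0,"wz":0,"dx":0,"dy":0,"dz":-8,"fingers":-0.3},{"wx":0,"wy":0,"wz":0,"dx":0,"dy":0,"dz":-8,"fingers":-0.3}]'
python3 - <<'E'
from h import *; from rig import *
i0={c:cv2.imread(f"pics/{c}0.png") for c in ("scene","side")}
for c in ("scene","side"):
    im=camera(c); cv2.imwrite(f"pics/{c}12.png",im)
    for q in ("slab","stand","bar","shim_tab","small_beaker","bottle","marker","tape_roll"):
        r=recognise(c,q)[:1]
        print(c,q,[(round(d["p"],2),[round(v*s) for v,s in zip(d["rect"],(560,420,560,420))]) for d in r])
cv2.imwrite("pics/c12.png",np.hstack([cv2.resize(cv2.imread("pics/scene12.png")[165:290,180:340],(400,312),interpolation=cv2.INTER_CUBIC),cv2.resize(cv2.imread("pics/side12.png")[150:275,180:340],(400,312),interpolation=cv2.INTER_CUBIC)]))
print(state()["force"],state()["time"])
E
```

```text
time: 26.67
tool_pos: [0.4007, -0.2552, 0.2118]
tool_rot: [0.989, -0.147, 0.004, 0.004]
force: [0.6, -0.1, -1.5]
finger_gap: 0.65
scene slab [(0.74, [182, 180, 279, 230])]
scene stand [(0.83, [261, 212, 326, 259])]
scene bar [(0.77, [269, 243, 318, 310])]
scene shim_tab [(0.69, [222, 224, 251, 238])]
scene small_beaker [(0.77, [164, 179, 184, 210])]
scene bottle [(0.49, [196, 171, 215, 189])]
scene marker [(0.52, [373, 246, 408, 265])]
scene tape_roll [(0.76, [329, 220, 362, 245])]
side slab [(0.7, [177, 205, 260, 251])]
side stand [(0.72, [257, 212, 344, 260])]
side bar [(0.71, [301, 263, 395, 342])]
side shim_tab [(0.81, [234, 235, 263, 262])]
side small_beaker [(0.66, [127, 194, 137, 229])]
side bottle []
side marker [(0.65, [235, 239, 263, 261])]
side tape_roll []
[-0.48202966 -0.9092975  -0.57010245] 27.5667
```

```bash
python3 -c "
from rig import *; print(sign_off())"
```

```text
the job is handed in; nothing more can be done
None
```

I levered the slab up, parked the bar under the hook and slid the shim in until its slot stopped against the stud. I then freed the bar, let the slab down onto the shim, laid the bar back close to where it started, and handed the job in at about 27.6 s.

**Shim and slab:**
- The shim met the stud with about 8 N straight back and no twist.
- After lowering, the pictures showed the foot resting on the shim and the slab apparently level.
- Tool forces read at the end of each move stayed near or below 15 N.
- The slab's outline in the scene camera is within about 2 pixels of where it started. It moved a few mm while the bar was swung in and out; the shim appeared to move back with it.

**Bar and surroundings:**
- In the scene camera the recogniser found the bar back by its starting place, clear of slab and stand.
- Beaker, bottle, tape and marker were all found in that camera too. I had not recorded their starting positions with it, so I could not compare them.

**Checks that failed or disagreed:**
- My last overview picture could not be viewed because the limit of 12 was reached, so the final check rests on the recogniser and force readings.
- In the side camera the recogniser missed the bottle and the tape roll, and reported the marker where the shim is. Its slab box there also differed from the start.
- My early estimates of the foot's position differed by about 1 cm. I corrected this by sighting the shim and foot in the same pictures, then by feel: the near prong touched the stud and I shifted the shim 2.5 mm.

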